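# Prop the guard and set the welding current dial to its stop

## Robot

A 6-joint arm with a two-finger parallel gripper is mounted at the origin on the work surface. World frame = base frame: x ahead of the robot, y to its left, z up, the work surface at z = 0. Lengths are in m, angles in rad, forces in N, time in s.
With the tool pointing down it reaches from about 0.325 to 0.9 m from the base axis. Payload 3.5 kg.
Tool frame: the origin (TCP) lies at the very end of the fingers, on their centre line; the grasp point (between the pads) lies 19 mm behind it; x points along the fingers, y is the direction in which the jaws open and shut, and the axes are right-handed (so a half turn about x gives the same grasp; the last joint's range is limited). The gripper opens to 85 mm and grips with 20 to 120 N. Pads are 22 mm wide; open, the fingers measure 114 mm over their backs; the gripper's body (76 mm by 85 mm) begins 54 mm behind the grasp point. The pads swing forward as they close: fully open they stand 13 mm farther back than shut.
Start: joints at [-0.103, 0.276, -0.026, 1.268, 0, 1.467], TCP at [0.625, -0, 0.195] pointing down, gripper open.
Joint ranges: [-3.12, 3.12], [-0.85, 1.88], [-1.08, 1.24], [-1.95, 2.15], [-1.57, 1.53], [-3.14, 3.14]. Speed limits (rad/s): [2.57, 2.57, 3.14, 3.14, 3.14, 3.14].

## Interface

Orientations are given as a unit quaternion [x, y, z, w].
In Python, from station import env, imaging, spotter gives the robot as it stands.
- The arm moves only by the tool play_rows, never from a script. Its argument "increments" is a list of rows, each a list of 3 entries, a list of its own where there are three numbers: the shift along the tool's x, y, z in mm, then the turn, a rotation vector about the tool's x, y, z in rad, then the opening, from -1 (shut) to 1 (fully open), so that 0 is half open. A call has 1 to 12 rows; each row shifts and turns the commanded pose from where the row before left it, along the tool's axes as they then stand; what a row does not reach is not made up. A row lasts 1/10 s, in which the tool goes at most 50 mm and 8.59 degrees, less where a joint would pass 70% of its speed; a pose out of reach is approached as far as the arm can. A call is refused whole if a number of a shift passes 50 or a number of a turn 0.15, either way. A call with a gripper value outside its range is refused whole. The fingers move at their own pace and stop on an object; the grip force is fixed at half the most. Time passes only in rows, so rows that do not move let the fingers close. It gives the time, the measured TCP pose, the force and the opening at its end, in the units of the state.
- env.state(): the state, without advancing time (a new reading comes with each control period).
- imaging.camera(name): name is "scene" or "side" or "wrist"; returns a dict with "image" (480x640x3 uint8, red, green, blue), "depth" (480x640 float32, m along the optical axis (not along the pixel's ray), 0 where there is no reading), "K" (3x3 intrinsics, pixels), "R" (3x3) and "t" (3): a world point X has camera coordinates R X + t. Camera axes: x right, y down, z forward; pixel columns grow to the right and rows downward; lengths in m; the calibration is good to about 2 mm. The wrist camera is an equidistant fisheye: a pixel r from the principal point sees the ray r / f radians off the axis. A picture is of the moment at which its call begins.
- env.job_done(): hands the job in, once; it reports no verdict.
Trained networks look in a picture, given as the dict that the camera call returned (one of the last four; its "shot" number tells which), for a name from the list of things; names that differ only in an ending like _2 or _b are one class to them, and where a whole thing is asked for, a point or a joint stands for the part that bears it (a point fixed in the world has none). Each returns a list of dicts, best first, with "p" (0 to 1); they miss things now and then, are a little off and sometimes report something else, mostly with a low value. They report only what shows in the picture. A call takes as long as a camera call. They do not tell look-alikes from the thing itself.
- spotter.silhouettes(target, picture): "region" (480x640 bool, what is visible of it) and "box" ([centre column, centre row, width, height] in pixels, round what is visible of it).
The state is a dict: "clock": time; "joints": joint angles; "joint_vel": joint speeds; "tau": joint torques, N m; "tcp_pos": TCP position; "tcp_rot": TCP orientation; "ft_force": force on the tool from outside, world axes, zero at the start; "ft_torque": the same for the moment, N m; "width": opening from 0.0 (shut) to 1.0 (fully open).
Only numpy, scipy, OpenCV 4.12 (cv2) and the standard library are available. Lean on these libraries where they do the work, as an engineer would, in place of code of your own. Each camera call takes 0.05 s, during which the arm holds its last target.

## Task

Lift the clear guard of the welding control box, and before it drifts shut again take the prop pin from its parking block and stand it fully home in the socket beside the dial, so that it keeps the guard up. Then turn the dial clockwise until it meets the sprung stop pin, press it gently into that stop only until you feel it push back, and leave it resting there with the guard propped. Do not ram the prop or force the stop, and leave the other things on the bench where they are.

Things in the scene. Friction and masses are not known exactly. Their poses are not given: they have to be found in the camera images.
- panel: grey control box fixed on the bench, 210 (x) x 270 (y) x 50 mm, origin at the centre of its underside, x away from the robot at yaw 0, z up. On its top (the deck, z = 50) are the dial, a socket block, a rear wall and two side walls (outside y = +-127) up to z = 106; the front is open
- guard_hinge (a point): middle of the guard's hinge axis, which runs along the panel's y axis at panel x = 85, z = 108. The guard is a clear plate 132 mm long, 244 wide, 5 thick, its underside in the plane of the hinge axis; shut, it lies level over the dial and socket
- guard (a joint): opening angle of the guard, rad: 0 shut, end stop 1.42 (nearly upright, away from the robot). Damped hinge (1.5 N m s/rad), guard 0.28 kg: lifting it in 3 to 4 s takes 5 to 8 N at the handle; let go near upright it sinks slowly (some 9 s from 1.42 to 1.25, then faster). Propped, it leans on the prop pin's top at about 1.24
- guard_handle (a point): middle of the guard's bar handle: round steel bar 10 mm thick, 100 long along the panel's y axis, on two end posts, 118 mm from the hinge along the guard and 41 above its underside (31 clear below the bar when shut). Moves with the guard. A pinched bar can turn between the fingers
- socket (a point): centre of the mouth of the prop socket, panel x = 40, y = -75, z = 78 (45 mm in front of the hinge axis): a hole 17 mm wide, 26 deep, chamfered 3 mm, z up, in a steel block 44 x 44 x 28 mm on the deck. Come down with the guard pushed nearly fully open, or the fingers land on its upper edge
- prop: loose aluminium prop pin, 14 mm thick, 166 long, about 0.1 kg, upright in its parking block at the start; origin at the centre of its foot, z up along it. A collar 24 mm wide, 25 to 30 mm above the foot, sits on the block when home: in the socket the origin is then 25 mm below the mouth. Grip it in its top 40 mm. Moved away from the robot, pin or fingers may push the guard's underside farther open
- prop_top (a point): centre of the prop pin's top end
- park: steel parking block fixed on the bench, 60 x 60 x 32 mm, hole like the socket's, origin at the centre of its underside; left or right of the control box
- trim: fixed foot of the dial, origin on the dial's axis at deck height, panel x = -18, y = 30; axes as the panel's. The dial on it: black disc 48 mm wide with an upright grip bar 42 long, 12 wide, 13 to 51 mm above the deck. At dial angle 0 the bar lies along the panel's x, and the white line on it and a tab on the disc's rim (out to 38 mm from the axis) point to the front (-x)
- dial_grip (a point): on the dial's axis 38 mm above the deck, in the middle of the height to grip
- dial (a joint): dial angle, rad, grows clockwise from above, 0 to 0.35 at the start, stays (friction 0.06 N m). Its tab meets the stop pin (steel, 8 mm thick, 16 high, 33 from the axis, on a ring round the dial) at an unmeasured angle between 0.85 and 1.45. The pin is sprung: 2.3 N m per rad beyond first touch: 0.1 rad gives 7 N at the pin and 0.23 N m at the dial on top of friction; 0.2 rad is too much
- tape: bystander: black tape-measure case, 75 x 45 x 62 mm, origin under its centre
- offcut: bystander: steel square-tube offcut 130 x 40 x 40 mm lying along its x, origin under its centre
- tip_tin: bystander: small round tin, 60 mm wide, 70 high, origin under its centre
- tray: bystander: small fixed wooden parts tray, 85 x 85 x 35 mm, on the other side of the control box from the parking block, origin under its centre
There are look-alikes about, which are no part of the job. Of the things that look like the prop, the middle-sized one is meant.

How it is judged:
On the way, in this order (a step that is already met when the one before it is completed fails the run):
1. the prop pin stands home in the socket, let go, and the guard is up behind it (horizontal distance between prop and socket below 0.006 m and z of prop in the frame of socket below -0.021 m and angle between prop's own z axis and vertical below 0.17 rad and value of joint guard above 1.12 rad and contact force between the fingers and prop below 0.1 N), for 0.2 s.
2. the dial is pressed lightly into the sprung stop (contact force between trim and panel above 1.5 N), for 0.2 s.
At the end, for the whole second after the job is handed in: the prop pin stands home in the socket (within 4 mm of full depth, 6 mm of centre, 10 degrees of upright) and at rest, the guard is open more than 1.12 rad behind it, the dial is let go and rests against the stop pin (more than 0.3 N between them) (horizontal distance between prop and socket below 0.006 m and z of prop in the frame of socket below -0.021 m and angle between prop's own z axis and vertical below 0.17 rad and value of joint guard above 1.12 rad and contact force between trim and panel above 0.3 N and linear speed of prop below 0.02 m/s and velocity of joint dial below 0.05 rad/s); the robot touches nothing.
It fails at once if the stop is forced: more than 14 N between the dial's tab and the stop pin (contact force between trim and panel above 14 N).
It fails at once if the prop is rammed: more than 40 N between it and the control box or guard (contact force between prop and panel above 40 N).
It fails at once if a bystander is moved more than 30 mm (distance of any of tape, offcut, tip_tin from where it was at the start of the episode above 0.03 m).
It also fails if it takes over 66 s, if anything falls off the work surface, if the arm or the gripper's body presses on something with over 40 N, if the wrist force passes 120 N, or if a joint passes its speed limit or range.

## Working session

There is one attempt and no reset: what is moved stays moved. The work goes in short steps, Python scripts to look and compute and a tool call to move; the robot and the scene stay as the last step left them, time stands still between calls to the robot, and variables do not carry over. Pictures are saved under pics/ and viewed, and the job is handed in when it is done.

Besides the shell and the picture viewer there is one more tool, called after "Call:" as name(argument=value, ...), one argument or row to a line, values as JSON. play_rows: Moves the arm, as the interface text tells. Its arguments: {"type":"object","properties":{"increments":{"type":"array"}},"required":["increments"]}

```bash
ls; mkdir -p pics; python3 - <<'E'
from station import env, imaging, spotter
import cv2
for n in ("scene","side","wrist"):
    p=imaging.camera(n); cv2.imwrite(f"pics/{n}0.png",p["image"][:,:,::-1]); print(n,p["K"],p["R"],p["t"])
print(env.state())
E
```

```text
pics
scene [[617.34761612   0.         322.02939884]
 [  0.         617.34761612 235.57310888]
 [  0.           0.           1.        ]] [[ 0.34424578  0.93880226 -0.01204795]
 [ 0.50645621 -0.19648508 -0.83958068]
 [-0.79056749  0.28292035 -0.54310139]] [-0.182281   -0.13609379  1.94042396]
side [[536.85946148   0.         315.57497999]
 [  0.         536.85946148 238.11375362]
 [  0.           0.           1.        ]] [[ 0.72096999 -0.69291923  0.00807509]
 [-0.36729995 -0.39199846 -0.84346189]
 [ 0.58761639  0.60514473 -0.53712832]] [-0.39540559  0.27401223  0.81008349]
wrist [[371.64829954   0.         317.54386738]
 [  0.         371.64829954 235.32792006]
 [  0.           0.           1.        ]] [[ 9.99997159e-01  5.52499931e-04 -2.31859227e-03]
 [ 1.22824682e-03 -9.53110879e-01  3.02618809e-01]
 [-2.04267865e-03 -3.02620797e-01 -9.53108850e-01]] [-0.62403548 -0.03957811  0.3804265 ]
{'clock': 0.15, 'joints': array([-1.03414769e-01,  2.76993170e-01, -2.75665316e-02,  1.26802390e+00,
        1.56664532e-05,  1.46740947e+00]), 'joint_vel': array([ 0.00124275, -0.00161346,  0.00320431, -0.00112772, -0.00056497,
       -0.00027672]), 'tau': array([ 1.17211301e-03, -4.46055973e+01,  2.95638728e+01,  1.04999804e-02,
       -4.45402588e-05, -1.76044369e-05]), 'tcp_pos': array([6.24314384e-01, 5.71283530e-05, 1.93994666e-01]), 'tcp_rot': array([ 0.49961277,  0.50048686, -0.50040079,  0.49949878]), 'ft_force': array([ 0.3335913 ,  0.40832815, -0.99969434]), 'ft_torque': array([0.06773358, 0.01805371, 0.01100808]), 'width': 0.9960444258284893}
```

View pics/scene0.png

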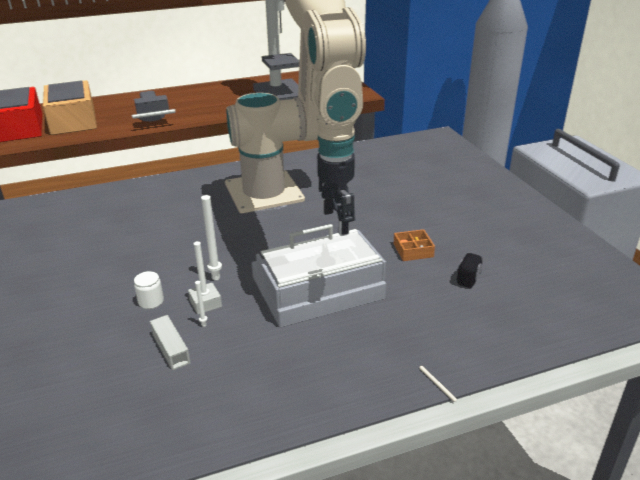

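View pics/side0.png

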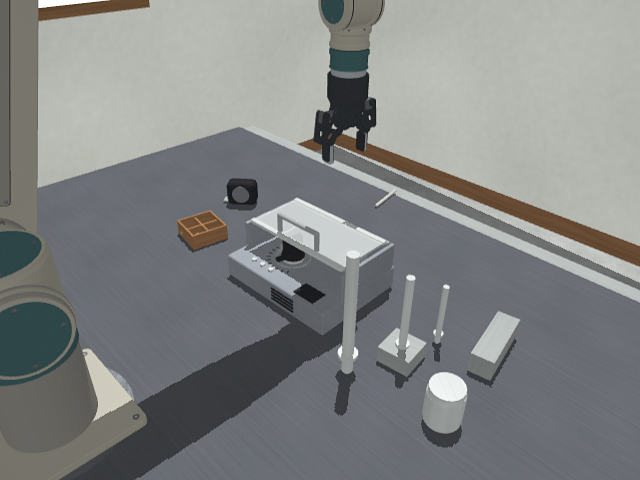

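View pics/wrist0.png

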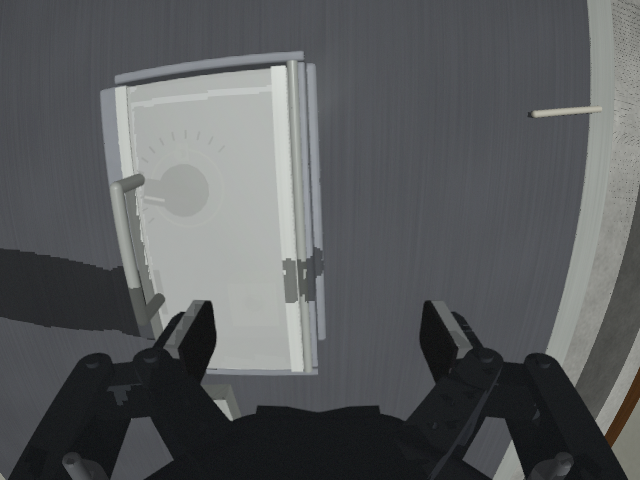

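```bash
cat > h.py <<'E'
from station import env, imaging, spotter
import numpy as np, cv2
def pts(p,mask=None):
    d=p["depth"]; v,u=np.nonzero((d>0) if mask is None else (mask&(d>0)))
    z=d[v,u]; K=p["K"]
    X=np.stack([(u-K[0,2])/K[0,0]*z,(v-K[1,2])/K[1,1]*z,z],1)
    return (X-p["t"])@p["R"], u, v
def proj(p,X,fish=False):
    c=np.atleast_2d(X)@p["R"].T+p["t"]; K=p["K"]
    if fish:
        r=np.hypot(c[:,0],c[:,1]); th=np.arctan2(r,c[:,2]); s=th/np.maximum(r,1e-9)
        return np.stack([K[0,2]+K[0,0]*s*c[:,0],K[1,2]+K[1,1]*s*c[:,1]],1)
    return np.stack([K[0,2]+K[0,0]*c[:,0]/c[:,2],K[1,2]+K[1,1]*c[:,1]/c[:,2]],1)
E
python3 - <<'E'
from h import *
for n in ("scene","side"):
    p=imaging.camera(n)
    for t in ("panel","park","prop","trim","guard","tray","tape","offcut","tip_tin"):
        for r in spotter.silhouettes(t,p)[:4]:
            P,u,v=pts(p,r["region"])
            if len(P)==0: continue
            print(n,t,round(r["p"],2),np.round(r["box"]),len(P),"med",np.round(np.median(P,0),3),"lo",np.round(np.percentile(P,2,0),3),"hi",np.round(np.percentile(P,98,0),3))
    np.savez(f"{n}.npz",**{k:p[k] for k in("image","depth","K","R","t")})
E
```

```text
scene panel 0.93 [320. 274. 135. 108.] 9260 med [ 0.61  -0.025  0.102] lo [ 0.478 -0.145  0.008] hi [0.632 0.12  0.143]
scene park 0.82 [204. 296.  33.  28.] 449 med [ 0.503 -0.271  0.031] lo [ 0.455 -0.311  0.006] hi [ 0.516 -0.248  0.038]
scene prop 0.95 [215. 238.  27.  86.] 757 med [ 0.402 -0.236  0.122] lo [ 0.23  -0.246  0.003] hi [ 0.409 -0.22   0.238]
scene prop 0.91 [204. 271.  15.  55.] 347 med [ 0.488 -0.279  0.105] lo [ 0.462 -0.286  0.029] hi [ 0.495 -0.267  0.175]
scene prop 0.56 [202. 304.  14.  45.] 199 med [ 0.565 -0.299  0.066] lo [ 0.56  -0.303  0.008] hi [ 0.572 -0.294  0.126]
scene guard 0.9 [322. 256. 119.  61.] 3651 med [ 0.542 -0.014  0.115] lo [ 0.479 -0.126  0.111] hi [0.608 0.108 0.154]
scene tray 0.97 [416. 245.  41.  32.] 954 med [0.468 0.284 0.024] lo [0.417 0.24  0.003] hi [0.508 0.33  0.039]
scene tape 0.74 [470. 272.  30.  34.] 722 med [0.643 0.34  0.05 ] lo [0.54  0.316 0.   ] hi [0.664 0.406 0.066]
scene offcut 0.95 [170. 344.  41.  58.] 1270 med [ 0.63  -0.381  0.04 ] lo [ 0.545 -0.409  0.001] hi [ 0.677 -0.351  0.045]
scene tip_tin 0.82 [150. 290.
[... 941 characters left out ...]
22 [494. 346.  55.  66.] 1893 med [ 0.586 -0.386  0.038] lo [ 0.543 -0.411  0.001] hi [ 0.668 -0.358  0.041]
side guard 0.58 [317. 236. 135.  75.] 4409 med [ 0.535 -0.025  0.112] lo [ 0.473 -0.128  0.109] hi [0.601 0.106 0.152]
side tray 0.77 [202. 229.  47.  40.] 1349 med [0.455 0.28  0.022] lo [ 0.412  0.239 -0.001] hi [0.502 0.331 0.035]
side tape 0.76 [242. 191.  30.  20.] 745 med [0.616 0.338 0.04 ] lo [0.591 0.315 0.004] hi [0.654 0.371 0.062]
side offcut 0.56 [496. 345.  54.  68.] 1852 med [ 0.587 -0.386  0.038] lo [ 0.543 -0.411  0.001] hi [ 0.669 -0.357  0.041]
side tip_tin 0.91 [446. 404.  44.  61.] 2199 med [ 0.411 -0.409  0.057] lo [ 0.398 -0.431  0.003] hi [ 0.451 -0.378  0.071]
```

```bash
python3 - <<'E'
from h import *
for n in ("scene","side"):
    p=dict(np.load(f"{n}.npz")); P,u,v=pts(p)
    q=P[(P[:,0]>.4)&(P[:,0]<.66)&(P[:,1]>-.2)&(P[:,1]<.17)]
    for lo,hi in((.109,.117),(.103,.108),(.046,.054)):
        s=q[(q[:,2]>lo)&(q[:,2]<hi)]
        print(n,lo,len(s),cv2.minAreaRect((s[:,:2]*1000).astype(np.float32)))
    # side/vertical faces: front face z 0.008-.045
    s=q[(q[:,2]>.008)&(q[:,2]<.042)]
    from math import atan2
    r=cv2.minAreaRect((s[:,:2]*1000).astype(np.float32)); print('walls',r)
    # handle
    s=q[(q[:,2]>.135)&(q[:,2]<.165)]
    c=s.mean(0); w=np.linalg.svd(s-c,full_matrices=False)[2][0]
    t=(s-c)@w
    print('handle',len(s),c,w,t.min(),t.max(), s[:,2].max())
    # props
    for nm,(x,y) in dict(mid=(.482,-.28),big=(.395,-.238),thin=(.56,-.299)).items():
        a=P[(abs(P[:,0]-x)<.03)&(abs(P[:,1]-y)<.03)&(P[:,2]>.06)]
        print(nm,len(a),np.median(a,0),a[:,2].max())
        for k in range(6,25,2):
            b=a[(a[:,2]>k*.01)&(a[:,2]<k*.01+.02)]
            if len(b)>10: print('  z',k,np.round(np.median(b,0),4),len(b))
E
```

```text
scene 0.109 3296 ((545.4196166992188, -10.355377197265625), (153.53189086914062, 269.7521057128906), 1.0216586589813232)
scene 0.103 471 ((549.386474609375, -8.39532470703125), (151.27418518066406, 271.71588134765625), 1.7357743978500366)
scene 0.046 679 ((523.8024291992188, -10.863418579101562), (217.2425079345703, 268.9149169921875), 2.3531384468078613)
walls ((579.8063354492188, -71.80473327636719), (376.9731750488281, 169.95848083496094), 55.54690170288086)
handle 219 [ 0.49279367 -0.01285067  0.15132972] [-4.21286933e-02  9.99111931e-01  7.23128426e-04] -0.05354047802399572 0.055903482377463704 0.1596424271365886
mid 264 [ 0.48783183 -0.27987093  0.12252026] 0.17795645160953724
  z 6 [ 0.4881 -0.2799  0.0727] 41
  z 8 [ 0.4881 -0.2805  0.0913] 40
  z 10 [ 0.4883 -0.2792  0.1097] 42
  z 12 [ 0.4881 -0.2806  0.1304] 44
  z 14 [ 0.4881 -0.2793  0.1506] 47
  z 16 [ 0.4866 -0.2803  0.1695] 50
big 556 [ 0.4021731  -0.23635454  0.15886921] 0.24020281651721556
  z 6 [ 0.4022 -0.2363  0.0695] 53
  z 8 [ 0.4029 -0.2368  0.0895] 54
  z 10 [ 0.402  -0.2368  0.1088] 58
  z 12 [ 0.4021 -0.235
[... 1190 characters left out ...]
771 -0.2826  0.1306] 81
  z 14 [ 0.4771 -0.2827  0.1503] 94
  z 16 [ 0.4782 -0.2814  0.1706] 90
big 1221 [ 0.38742582 -0.24086089  0.1603469 ] 0.237204887836216
  z 6 [ 0.3874 -0.2413  0.0697] 111
  z 8 [ 0.3871 -0.2413  0.0901] 117
  z 10 [ 0.3868 -0.2411  0.1101] 123
  z 12 [ 0.3873 -0.2414  0.1298] 120
  z 14 [ 0.3872 -0.2413  0.1499] 136
  z 16 [ 0.387  -0.2413  0.1696] 131
  z 18 [ 0.3867 -0.2413  0.1903] 145
  z 20 [ 0.3872 -0.2413  0.2103] 144
  z 22 [ 0.3897 -0.2386  0.2327] 194
thin 205 [ 0.55716703 -0.30047015  0.09599671] 0.12477849082740192
  z 6 [ 0.5571 -0.3008  0.0709] 58
  z 8 [ 0.557  -0.3004  0.0899] 56
  z 10 [ 0.557  -0.3011  0.1103] 61
  z 12 [ 0.5583 -0.299   0.1236] 30
```

```bash
cat >> h.py <<'E'
def P2W(X,pose):
    x,y,a=pose; X=np.atleast_2d(X).astype(float)/1000
    c,s=np.cos(a),np.sin(a)
    return np.stack([x+c*X[:,0]-s*X[:,1], y+s*X[:,0]+c*X[:,1], X[:,2]],1)
def segs():
    S=[]
    def rect(x0,x1,y0,y1,z): 
        c=[(x0,y0,z),(x1,y0,z),(x1,y1,z),(x0,y1,z)]
        for i in range(4): S.append((c[i],c[(i+1)%4]))
    rect(-105,105,-135,135,50); rect(-105,105,-135,135,0)
    rect(-47,85,-122,122,113); rect(18,62,-97,-53,78)
    S.append(((-33,-50,149),(-33,50,149)))
    a=np.linspace(0,2*np.pi,25)
    for cx,cy,r,z in((40,-75,8.5,78),(-18,30,24,63)):
        q=[(cx+r*np.cos(t),cy+r*np.sin(t),z) for t in a]
        S.extend(zip(q[:-1],q[1:]))
    return S
def overlay(p,pose,fish=False,name="o.png",crop=None,extra=(),sc=1):
    im=cv2.resize(p["image"][:,:,::-1],None,fx=sc,fy=sc,interpolation=cv2.INTER_CUBIC) if crop is None else None
    if crop is not None:
        x0,y0,x1,y1=crop; im=cv2.resize(p["image"][y0:y1,x0:x1,::-1],None,fx=sc,fy=sc,interpolation=cv2.INTER_CUBIC)
    else: x0=y0=0
    im=np.ascontiguousarray(im)
    W=[(P2W(a,pose)[0],P2W(b,pose)[0]) for a,b in segs()]+list(extra)
    for a,b in W:
        q=proj(p,np.linspace(a,b,10),fish); q=((q-[x0,y0]+.5)*sc-.5)
        cv2.polylines(im,[np.round(q*8).astype(np.int32)],False,(0,0,255),1,cv2.LINE_AA,3)
    cv2.imwrite("pics/"+name,im)
E
python3 - <<'E'
from h import *
pose=(.518,-.0104,.041)
ex=[(np.array([.482,-.279,.032]),np.array([.482,-.279,.173]))]
for n,c in (("scene",(190,180,450,330)),("side",(210,170,450,390))):
    p=dict(np.load(f"{n}.npz")); overlay(p,pose,False,n+"_o.png",c,ex,3 if n=="scene" else 2.7)
p=imaging.camera("wrist"); np.savez("wrist.npz",**{k:p[k] for k in("image","depth","K","R","t")})
overlay(p,pose,True,"wrist_o.png",(60,20,400,400),ex,1.5)
E
```

```text
(no output)
```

View pics/scene_o.png

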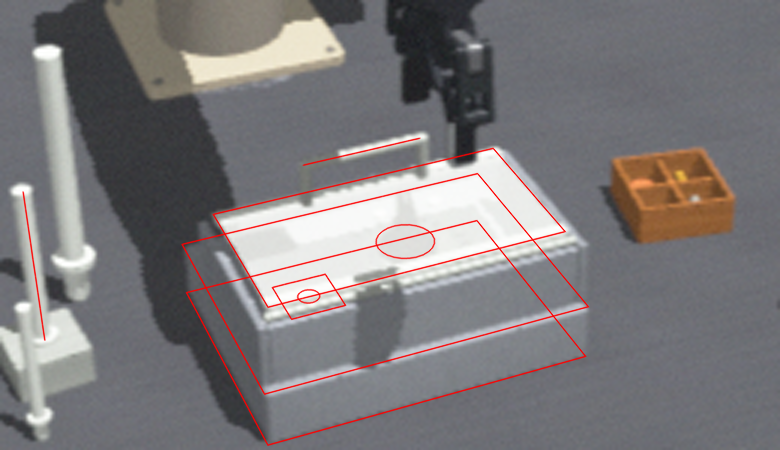

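View pics/side_o.png

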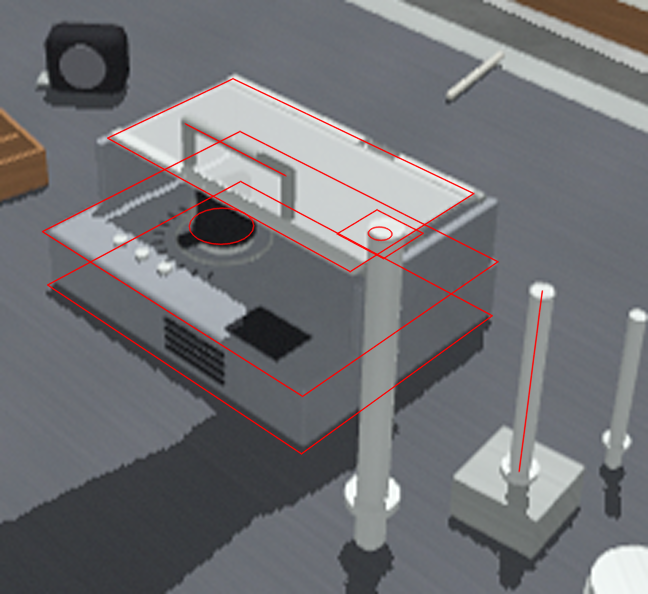

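View pics/wrist_o.png

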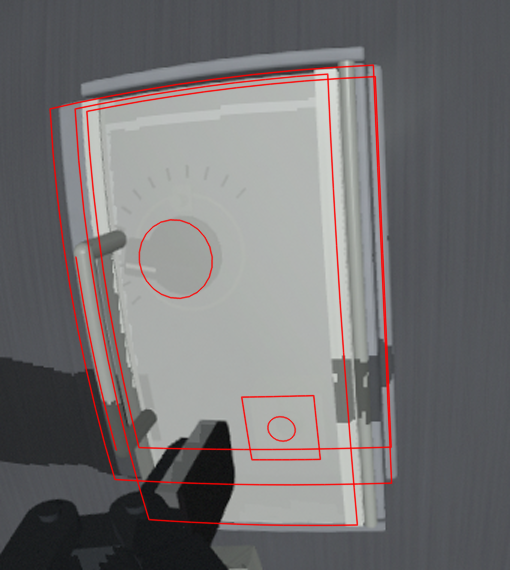

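```bash
cat >> h.py <<'E'
from scipy.spatial.transform import Rotation as Rr
def toolR(yaw):  # tool x down; y axis along world direction at angle yaw
    x=np.array([0,0,-1.]); y=np.array([np.cos(yaw),np.sin(yaw),0]); return np.stack([x,y,np.cross(x,y)],1)
def delta(tpos,yaw=None,s=None,Rt=None):
    s=s or env.state(); R=Rr.from_quat(s["tcp_rot"]).as_matrix()
    d=R.T@(np.array(tpos)-s["tcp_pos"])*1000
    out=[np.round(d,1)]
    if yaw is not None: Rt=toolR(yaw)
    if Rt is not None:
        out.append(np.round(Rr.from_matrix(R.T@Rt).as_rotvec(),3))
    return out
E
python3 - <<'E'
from h import *
s=env.state(); print(np.round(Rr.from_quat(s["tcp_rot"]).as_matrix(),3), s["tcp_pos"])
print(delta((.486,-.012,.132),.041))
print(delta((.486,-.012,.132),.041+np.pi))
E
```

```text
[[ 0.  1.  0.]
 [ 0.  0. -1.]
 [-1.  0. -0.]] [6.25001211e-01 1.21834117e-05 1.94930930e-01]
[array([  62.9, -139. ,   12. ]), array([-0.041, -0.   , -0.   ])]
[array([  62.9, -139. ,   12. ]), array([ 3.101, -0.   ,  0.   ])]
```

Call:
play_rows(
  increments=[
    [[0,-46,4],[0,0,0],0.6],
    [[0,-46,4],[0,0,0],0.6],
    [[0,-47,4],[-0.04,0,0],0.4],
    [[0,0,0],[0,0,0],0.2],
    [[0,0,0],[0,0,0],0.2],
  ],
)

```text
clock: 1.7
tcp_pos: [0.485, -0.012, 0.195]
tcp_rot: [0.49, 0.51, -0.49, 0.51]
ft_force: [0.3, 0.9, -0.1]
width: 0.601
```

```bash
python3 - <<'E'
from h import *
p=imaging.camera("wrist"); np.savez("wrist2.npz",**{k:p[k] for k in("image","depth","K","R","t")})
cv2.imwrite("pics/w2.png",p["image"][:,:,::-1])
print(delta((.486,-.012,.132),.041), env.state()["width"])
E
```

```text
[array([63.5, -0.8, -0.2]), array([-0.001,  0.   , -0.002])] 0.6012613941438765
```

View pics/w2.png

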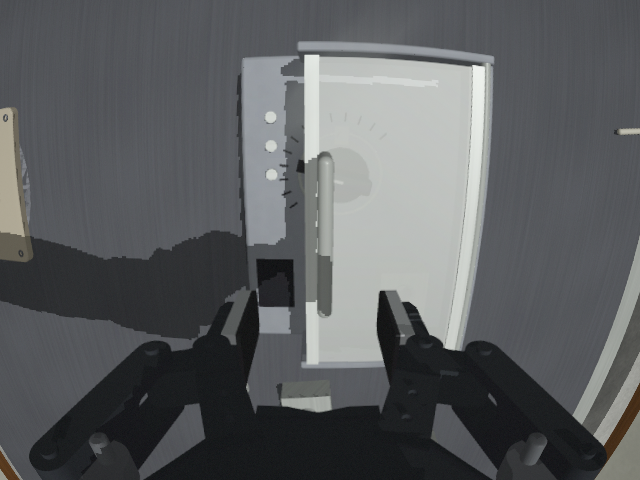

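Call:
play_rows(
  increments=[
    [[32,3,0],[0,0,0],0.2],
    [[30,0,0],[0,0,0],0.0],
    [[0,0,0],[0,0,0],-0.5],
    [[0,0,0],[0,0,0],-1],
    [[0,0,0],[0,0,0],-1],
    [[0,0,0],[0,0,0],-1],
    [[0,0,0],[0,0,0],-1],
  ],
)

```text
clock: 2.45
tcp_pos: [0.4903, -0.0121, 0.1343]
tcp_rot: [0.49, 0.509, -0.489, 0.511]
ft_force: [0.2, -0.1, 0.2]
width: 0.001
```

```bash
python3 - <<'E'
from h import *
p=imaging.camera("wrist"); cv2.imwrite("pics/w3.png",p["image"][:,:,::-1])
s=env.state();print(s["tcp_pos"],s["ft_force"],s["ft_torque"],s["width"])
E
```

```text
[ 0.48993958 -0.01201294  0.13402072] [-0.46868398  0.14255043 -0.11878884] [-0.00729441 -0.0037354   0.03159096] 0.001815466274833487
```

View pics/w3.png

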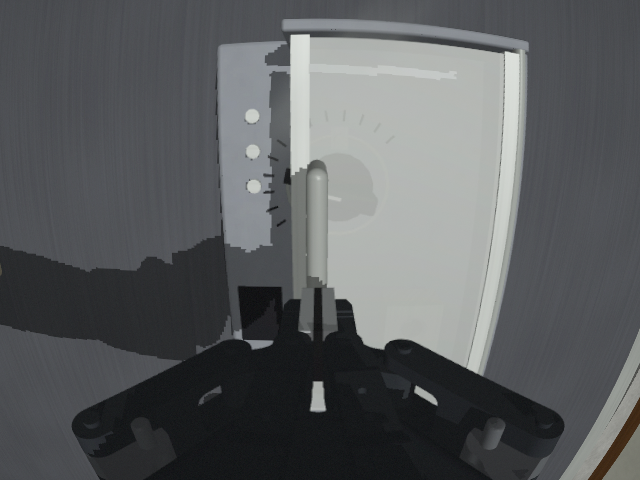

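```bash
python3 - <<'E'
from h import *
ims=[]
for n,c in (("scene",(240,180,420,330)),("side",(220,120,400,270))):
    p=imaging.camera(n); x0,y0,x1,y1=c
    ims.append(cv2.resize(p["image"][y0:y1,x0:x1,::-1],(400,333),interpolation=cv2.INTER_CUBIC))
cv2.imwrite("pics/c3.png",np.hstack(ims))
E
```

```text
(no output)
```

View pics/c3.png

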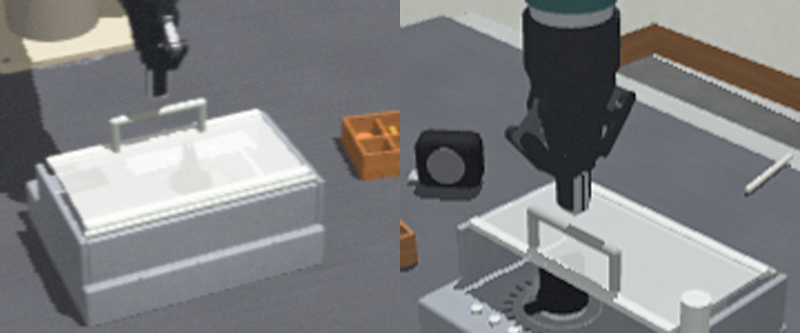

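```bash
python3 - <<'E'
from h import *
s=env.state(); print(s["clock"],s["tcp_pos"],s["joints"])
ims=[]
for n,c in (("scene",(240,180,420,330)),("side",(220,120,400,270))):
    p=imaging.camera(n); x0,y0,x1,y1=c
    im=p["image"].copy(); q=proj(p,s["tcp_pos"]); print(n,q)
    q2=proj(p,np.array([.4885,-.012,.149])); print("bar",q2)
    cv2.circle(im,tuple(np.round(q[0]).astype(int)),1,(255,0,0),-1);cv2.circle(im,tuple(np.round(q2[0]).astype(int)),1,(0,255,0),-1)
    ims.append(cv2.resize(im[y0:y1,x0:x1,::-1],(400,333),interpolation=cv2.INTER_CUBIC))
    P,u,v=pts(p); m=(np.hypot(P[:,0]-.49,P[:,1]+.012)<.02)&(P[:,2]>.14)
    z=P[m]; print(n,np.round(z[np.argsort(z[:,2])][::max(1,len(z)//25)],3))
cv2.imwrite("pics/c4.png",np.hstack(ims))
E
```

```text
2.6 [ 0.489414   -0.01195555  0.13354532] [-1.56560732e-01  7.86960226e-02 -3.99801617e-01  1.09112098e+00
  3.19224179e-06  1.37425057e+00]
scene [[310.90110408 236.40871086]]
bar [[310.6150642  230.77278952]]
scene [[ 0.489 -0.014  0.146]
 [ 0.489 -0.011  0.152]
 [ 0.491  0.006  0.154]
 [ 0.494 -0.028  0.158]
 [ 0.496 -0.01   0.18 ]
 [ 0.502 -0.01   0.186]
 [ 0.501 -0.022  0.191]
 [ 0.496 -0.02   0.196]
 [ 0.506 -0.006  0.201]
 [ 0.48  -0.022  0.206]
 [ 0.486 -0.023  0.218]
 [ 0.484 -0.023  0.225]
 [ 0.501 -0.013  0.238]
 [ 0.502 -0.021  0.244]
 [ 0.485 -0.027  0.255]
 [ 0.477 -0.026  0.272]
 [ 0.486 -0.024  0.281]
 [ 0.501 -0.024  0.601]
 [ 0.505 -0.002  0.603]
 [ 0.48   0.004  0.604]
 [ 0.49  -0.018  0.605]
 [ 0.47  -0.013  0.605]
 [ 0.499 -0.011  0.606]
 [ 0.471 -0.011  0.611]
 [ 0.475 -0.004  0.615]
 [ 0.473 -0.014  0.62 ]]
side [[298.08370963 230.89207103]]
bar [[297.66255081 224.08640816]]
side [[ 0.486 -0.019  0.144]
 [ 0.483 -0.01   0.15 ]
 [ 0.487 -0.014  0.153]
 [ 0.489 -0.023  0.173]
 [ 0.495 -0.022  0.179]
 [ 0.495 -0.023  0.183]
 [ 0.489 -0.023  0.188]
 [ 0.482 -0.021  0.192]
 [ 0.479 -0.011  0.195]
 [ 0.475 -0.009  0.2  ]
 [ 0.482 -0.023  0.205]
 [ 0.479 -0.024  0.211]
 [ 0.494 -0.019  0.215]
 [ 0.485 -0.005  0.219]
 [ 0.472 -0.021  0.222]
 [ 0.475 -0.024  0.226]
 [ 0.474 -0.019  0.233]
 [ 0.472 -0.014  0.237]
 [ 0.483 -0.028  0.241]
 [ 0.495 -0.023  0.249]
 [ 0.495 -0.023  0.256]
 [ 0.494 -0.029  0.265]
 [ 0.489 -0.022  0.273]
 [ 0.489 -0.022  0.277]
 [ 0.483 -0.024  0.282]
 [ 0.489 -0.026  0.424]]
```

View pics/c4.png

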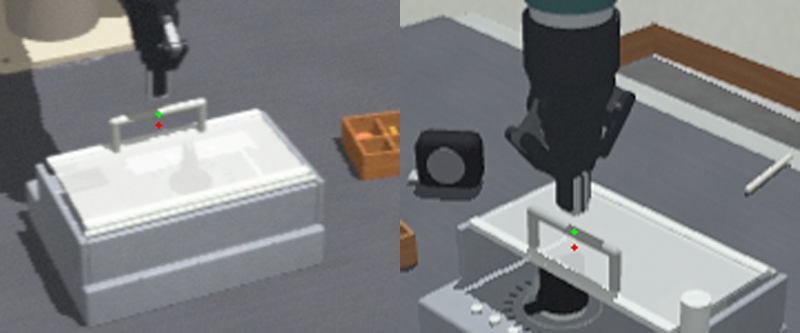

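```bash
python3 - <<'E'
from h import *
s=env.state(); 
for n in("scene","side"):
    p=dict(np.load(n+".npz")); P,u,v=pts(p)
    m=(abs(P[:,0]-.625)<.075)&(abs(P[:,1])<.03)&(P[:,2]>.17)&(P[:,2]<.3)
    z=P[m]; o=np.argsort(z[:,2]); print(n,'initial TCP z .195', np.round(z[o][:60:4],3))
p=imaging.camera("wrist"); d=p["depth"]
print(np.round(d[290:345:8,300:340:4],3)); print(np.round(d[170:300:15,312:326:4],3)); 
C=-p["R"].T@p["t"]; print(C, s["tcp_pos"], p["R"])
E
```

```text
scene initial TCP z .195 [[ 0.579 -0.004  0.244]
 [ 0.672  0.006  0.245]
 [ 0.581 -0.009  0.246]
 [ 0.673 -0.008  0.247]
 [ 0.675 -0.006  0.248]
 [ 0.674 -0.01   0.248]
 [ 0.582 -0.009  0.25 ]
 [ 0.676  0.009  0.25 ]
 [ 0.671  0.011  0.251]
 [ 0.58   0.001  0.252]
 [ 0.672 -0.012  0.252]
 [ 0.586  0.008  0.253]
 [ 0.571 -0.01   0.254]
 [ 0.677 -0.005  0.254]
 [ 0.582 -0.007  0.254]]
side initial TCP z .195 [[ 0.575  0.005  0.244]
 [ 0.576 -0.003  0.244]
 [ 0.667 -0.007  0.245]
 [ 0.666  0.006  0.246]
 [ 0.669 -0.005  0.246]
 [ 0.668  0.007  0.247]
 [ 0.574 -0.004  0.247]
 [ 0.67  -0.012  0.248]
 [ 0.58  -0.012  0.248]
 [ 0.667 -0.012  0.249]
 [ 0.667 -0.006  0.249]
 [ 0.668  0.005  0.25 ]
 [ 0.573 -0.006  0.25 ]
 [ 0.667  0.01   0.25 ]
 [ 0.574 -0.009  0.251]]
[[0.218 0.15  0.149 0.15  0.149 0.15  0.149 0.149 0.149 0.22 ]
 [0.218 0.144 0.142 0.145 0.144 0.143 0.143 0.144 0.144 0.221]
 [0.136 0.137 0.137 0.137 0.136 0.136 0.136 0.136 0.136 0.145]
 [0.132 0.131 0.131 0.131 0.131 0.131 0.132 0.131 0.131 0.131]
 [0.125 0.125 0.127 0.125 0.126 0.126 0.125 0.124 0.125 0.127]
 [0.122 0.12  0.119 0.12  0.121 0.12  0.12  0.121 0.121 0.121]
 [0.113 0.113 0.114 0.122 0.122 0.12  0.12  0.113 0.114 0.112]]
[[0.168 0.16  0.16  0.161]
 [0.16  0.16  0.159 0.159]
 [0.163 0.161 0.162 0.163]
 [0.164 0.163 0.163 0.163]
 [0.166 0.    0.166 0.165]
 [0.168 0.168 0.167 0.168]
 [0.17  0.171 0.169 0.169]
 [0.173 0.172 0.171 0.171]
 [0.15  0.149 0.15  0.149]]
[0.48619752 0.06575361 0.31243534] [ 0.48911738 -0.01190534  0.1332042 ] [[ 9.99178606e-01  4.05225311e-02  1.93494462e-04]
 [ 3.85603377e-02 -9.52242433e-01  3.02898415e-01]
 [ 1.24584641e-02 -3.02642154e-01 -9.53022829e-01]]
```

```bash
cat >> h.py <<'E'
def wpts(p,mask=None):
    d=p["depth"]; v,u=np.nonzero((d>0) if mask is None else (mask&(d>0)))
    z=d[v,u]; K=p["K"]; a=(u-K[0,2])/K[0,0]; b=(v-K[1,2])/K[1,1]; th=np.hypot(a,b)
    k=np.where(th>1e-6,np.tan(th)/np.maximum(th,1e-9),1)
    X=np.stack([a*k*z,b*k*z,z],1)
    return (X-p["t"])@p["R"],u,v
E
python3 - <<'E'
from h import *
p=imaging.camera("wrist"); P,u,v=wpts(p)
m=(u>305)&(u<330)&(v>180)&(v<285)&(P[:,2]>.13); b=P[m]; print("bar",b.mean(0),b[:,2].max(),np.percentile(b[:,0],[2,98]))
m=(v>295)&(v<312)&(u>304)&(u<334); b=P[m]; print("tips",np.median(b,0),b[:,2].min(),np.percentile(b,[5,95],axis=0))
m=(P[:,2]>.11)&(P[:,2]<.118)&(P[:,1]>-.01)&(P[:,1]<.1)
b=P[m]; print("guard",np.percentile(b[:,0],[.5,99.5]),np.median(b[:,2]))
s=[env.state()["tcp_pos"] for _ in range(3)]; print(s)
E
```

```text
bar [0.48869834 0.01655557 0.15323851] 0.15600849543558187 [0.48358208 0.49379749]
tips [ 0.48938867 -0.00070078  0.18825   ] 0.17957641062899746 [[ 4.84476638e-01 -1.37972677e-03  1.81427656e-01]
 [ 4.94371615e-01 -1.26624988e-04  1.93439674e-01]]
guard [0.47371537 0.61011776] 0.11333721259491727
[array([ 0.48893555, -0.01188834,  0.13297684]), array([ 0.48893555, -0.01188834,  0.13297684]), array([ 0.48893555, -0.01188834,  0.13297684])]
```

Call:
play_rows(
  increments=[
    [[0,0,0],[0,0,0],-0.2],
    [[0,0,0],[0,0,0],-0.2],
    [[0,0,0],[0,0,0],-0.2],
    [[15,0,0],[0,0,0],-0.2],
    [[12,0,0],[0,0,0],-0.2],
    [[10,0,0],[0,0,0],-0.2],
    [[0,0,0],[0,0,0],-0.2],
  ],
)

```text
clock: 3.5
tcp_pos: [0.4871, -0.0116, 0.094]
tcp_rot: [0.489, 0.511, -0.491, 0.509]
ft_force: [-0.8, -0.2, -0.9]
width: 0.397
```

```bash
python3 - <<'E'
from h import *
ims=[]
s=env.state(); print(s["tcp_pos"],s["ft_force"],s["width"])
for n,c in (("scene",(240,180,420,330)),("side",(220,120,400,270))):
    p=imaging.camera(n); x0,y0,x1,y1=c
    im=p["image"]
    ims.append(cv2.resize(im[y0:y1,x0:x1,::-1],(400,333),interpolation=cv2.INTER_CUBIC))
p=imaging.camera("wrist");overlay(p,(.522,-.0115,.041),True,"w5.png",(180,0,560,400),(),1.5)
cv2.imwrite("pics/c5.png",np.hstack(ims))
E
```

```text
[ 0.48712324 -0.01160511  0.09395122] [-0.83110784 -0.22614697 -0.94667667] 0.39749293251438755
```

View pics/c5.png

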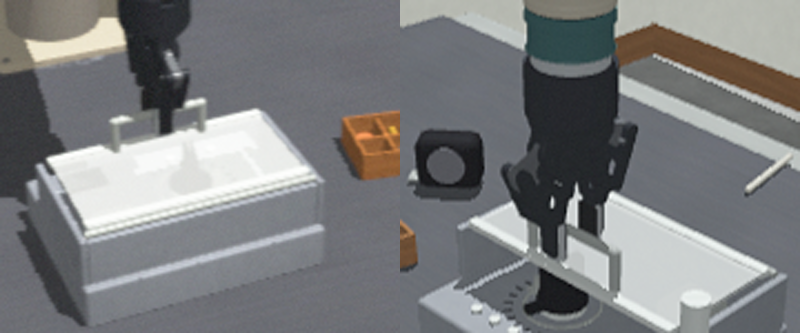

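View pics/w5.png

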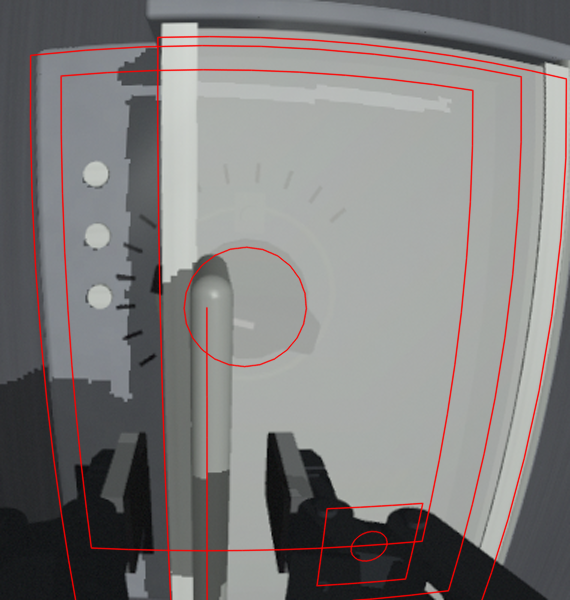

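Call:
play_rows(
  increments=[
    [[0,0,0],[0,0,0],-0.8],
    [[0,0,0],[0,0,0],-1],
    [[0,0,0],[0,0,0],-1],
    [[0,0,0],[0,0,0],-1],
  ],
)

```text
clock: 4.05
tcp_pos: [0.4897, -0.012, 0.0966]
tcp_rot: [0.49, 0.509, -0.49, 0.51]
ft_force: [-0.4, -0.0, 3.3]
width: 0.089
```

```bash
python3 - <<'E'
from h import *
ims=[]
s=env.state(); print(s["tcp_pos"],s["tcp_rot"],s["ft_force"],s["ft_torque"],s["width"])
# arc increments from 0 to th: handle (x,z) about hinge
def H(t): return np.array([-.118*np.cos(t)+.041*np.sin(t), .118*np.sin(t)+.041*np.cos(t)])
ts=np.linspace(0,1.41,16)
for a,b in zip(ts[:-1],ts[1:]): print(np.round((H(b)-H(a))*1000,1), np.round((H(b)-H(0))*1000,1))
E
```

```text
[ 0.48968724 -0.01198837  0.09664614] [ 0.49022092  0.50947258 -0.48961175  0.51029548] [-0.37986026 -0.01634021  3.26719567] [-0.00311327  0.05519044 -0.04098561] 0.08892222799151131
[ 4.4 10.9] [ 4.4 10.9]
[ 5.4 10.4] [ 9.7 21.3]
[6.3 9.9] [16.1 31.2]
[7.2 9.2] [23.3 40.5]
[8.1 8.5] [31.4 49. ]
[8.8 7.7] [40.2 56.7]
[9.5 6.9] [49.7 63.6]
[10.1  5.9] [59.8 69.5]
[10.6  5. ] [70.5 74.5]
[11.1  4. ] [81.5 78.5]
[11.4  2.9] [92.9 81.4]
[11.6  1.8] [104.5  83.2]
[11.7  0.7] [116.2  83.9]
[11.7 -0.4] [127.9  83.5]
[11.6 -1.5] [139.6  82. ]
```

Call:
play_rows(
  increments=[
    [[-5.5,2.1,0],[0,0,0],-1],
    [[-5.4,2.3,0],[0,0,0],-1],
    [[-5.3,2.6,0],[0,0,0],-1],
    [[-5.1,2.8,0],[0,0,0],-1],
    [[-5,3,0],[0,0,0],-1],
    [[-4.9,3.3,0],[0,0,0],-1],
    [[-4.7,3.5,0],[0,0,0],-1],
    [[-4.5,3.7,0],[0,0,0],-1],
    [[-4.3,4,0],[0,0,0],-1],
    [[-4.2,4.1,0],[0,0,0],-1],
  ],
)

```text
clock: 5.05
tcp_pos: [0.518, -0.0109, 0.1447]
tcp_rot: [0.488, 0.511, -0.491, 0.509]
ft_force: [-4.4, -3.3, -9.2]
width: 0.093
```

```bash
python3 - <<'E'
from h import *
ims=[]
s=env.state(); print(s["tcp_pos"],s["tcp_rot"],s["ft_force"],s["width"])
for n,c in (("scene",(240,180,420,330)),("side",(220,120,400,270))):
    p=imaging.camera(n); x0,y0,x1,y1=c
    im=p["image"]
    ims.append(cv2.resize(im[y0:y1,x0:x1,::-1],(400,333),interpolation=cv2.INTER_CUBIC))
cv2.imwrite("pics/c6.png",np.hstack(ims))
E
```

```text
[ 0.51799143 -0.01086161  0.14471247] [ 0.48845422  0.510965   -0.49144896  0.50872897] [-4.36650496 -3.32031682 -9.21050252] 0.0931545165170886
```

View pics/c6.png

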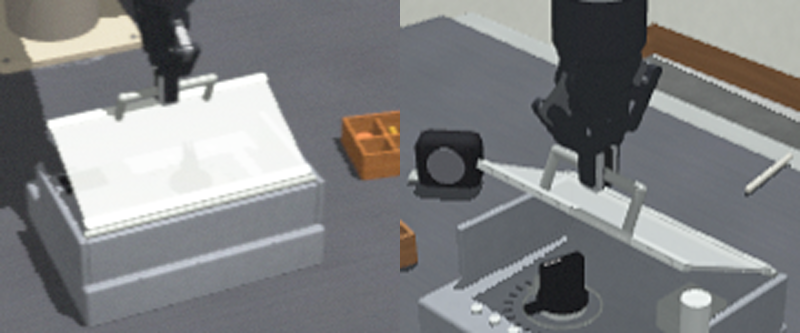

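Works; the guard is following. Continue the arc.

Call:
play_rows(
  increments=[
    [[-3.9,4.3,0],[0,0,0],-1],
    [[-3.8,4.5,0],[0,0,0],-1],
    [[-3.6,4.7,0],[0,0,0],-1],
    [[-3.3,4.8,0],[0,0,0],-1],
    [[-3.1,5,0],[0,0,0],-1],
    [[-2.8,5.1,0],[0,0,0],-1],
    [[-2.6,5.2,0],[0,0,0],-1],
    [[-2.4,5.4,0],[0,0,0],-1],
    [[-2.1,5.5,0],[0,0,0],-1],
    [[-1.9,5.6,0],[0,0,0],-1],
  ],
)

```text
clock: 6.15
tcp_pos: [0.5668, -0.0091, 0.1776]
tcp_rot: [0.488, 0.511, -0.492, 0.509]
ft_force: [-13.8, -3.3, 8.3]
width: 0.088
```

Call:
play_rows(
  increments=[
    [[-1.6,5.7,0],[0,0,0],-1],
    [[-1.3,5.7,0],[0,0,0],-1],
    [[-1,5.8,0],[0,0,0],-1],
    [[-0.8,5.8,0],[0,0,0],-1],
    [[-0.5,5.9,0],[0,0,0],-1],
    [[-0.2,5.9,0],[0,0,0],-1],
  ],
)

```text
clock: 6.75
tcp_pos: [0.6051, -0.0076, 0.185]
tcp_rot: [0.49, 0.509, -0.49, 0.511]
ft_force: [-8.6, -2.2, 8.6]
width: 0.093
```

```bash
python3 - <<'E'
from h import *
ims=[]
s=env.state(); print(s["tcp_pos"],s["tcp_rot"],s["ft_force"],s["width"])
for n,c in (("scene",(240,180,420,330)),("side",(220,120,400,270))):
    p=imaging.camera(n); x0,y0,x1,y1=c
    im=p["image"]
    ims.append(cv2.resize(im[y0:y1,x0:x1,::-1],(400,333),interpolation=cv2.INTER_CUBIC))
cv2.imwrite("pics/c7.png",np.hstack(ims))
E
```

```text
[ 0.60509091 -0.00758696  0.18501052] [ 0.49000049  0.50913171 -0.48989318  0.51057722] [-8.62218835 -2.24080883  8.61910452] 0.09253667120410332
```

View pics/c7.png

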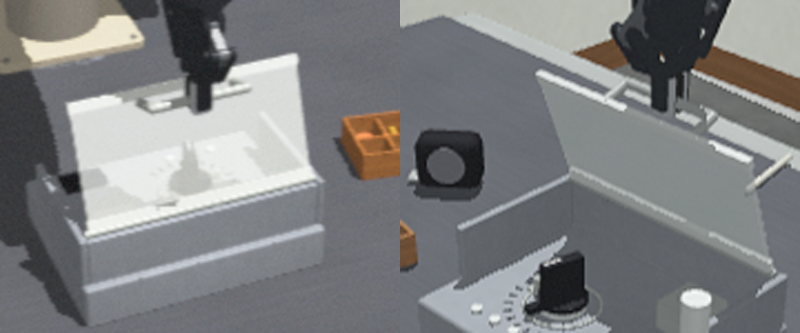

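Call:
play_rows(
  increments=[
    [[0.1,5.9,0],[0,0,0],-1],
    [[0.4,5.8,0],[0,0,0],-1],
    [[0.6,5.8,0],[0,0,0],-1],
    [[0.4,3,0],[0,0,0],-1],
    [[0,0,0],[0,0,0],-1],
    [[0,0,0],[0,0,0],-1],
  ],
)

```text
clock: 7.45
tcp_pos: [0.6286, -0.0067, 0.1826]
tcp_rot: [0.491, 0.508, -0.488, 0.512]
ft_force: [-2.1, -1.4, 6.5]
width: 0.086
```

```bash
python3 - <<'E'
from h import *
ims=[]
s=env.state(); print(s["tcp_pos"],s["tcp_rot"],s["ft_force"],s["width"])
for n,c in (("scene",(240,180,420,330)),("side",(220,120,400,270))):
    p=imaging.camera(n); x0,y0,x1,y1=c
    im=p["image"]
    ims.append(cv2.resize(im[y0:y1,x0:x1,::-1],(400,333),interpolation=cv2.INTER_CUBIC))
cv2.imwrite("pics/c8.png",np.hstack(ims))
# plan rows
p0=np.array([.621,-.007,.250]); p1=np.array([.482,-.279,.235]); N=11
for i in range(N):
    y=.041+i*np.pi/2/N
    print(np.round(toolR(y).T@((p1-p0)/N)*1000,1))
E
```

```text
[ 0.628598   -0.00674042  0.18261773] [ 0.49147157  0.50786418 -0.48834341  0.51190858] [-2.05120808 -1.35580884  6.52417353] 0.08616146953455514
[  1.4 -13.6  24.2]
[  1.4 -16.9  22. ]
[  1.4 -19.9  19.4]
[  1.4 -22.5  16.3]
[  1.4 -24.6  13. ]
[  1.4 -26.1   9.3]
[  1.4 -27.2   5.5]
[  1.4 -27.7   1.6]
[  1.4 -27.7  -2.4]
[  1.4 -27.1  -6.3]
[  1.4 -25.9 -10.1]
```

View pics/c8.png

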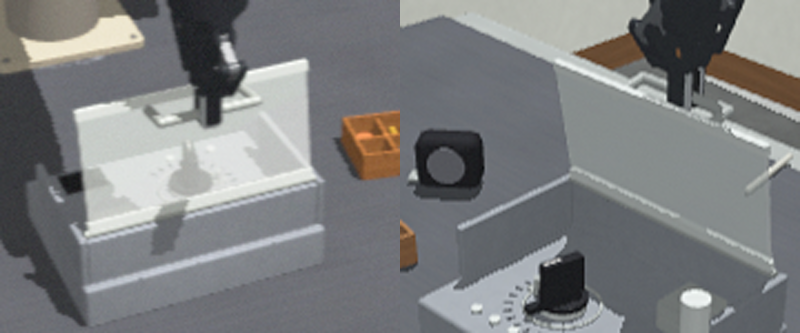

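Call:
play_rows(
  increments=[
    [[0,0,0],[0,0,0],-0.5],
    [[0,0,0],[0,0,0],-0.4],
    [[-20,0,0],[0,0,0],-0.3],
    [[-45,0,0],[0,0,0],-0.3],
  ],
)

```text
clock: 7.95
tcp_pos: [0.6227, -0.0054, 0.2392]
tcp_rot: [0.488, 0.513, -0.491, 0.507]
ft_force: [-0.1, -0.3, -1.5]
width: 0.349
```

Call:
play_rows(
  increments=[
    [[1,-13.6,24.2],[-0.143,0,0],0.2],
    [[1,-16.9,22],[-0.143,0,0],0.2],
    [[1,-19.9,19.4],[-0.143,0,0],0.2],
    [[1,-22.5,16.3],[-0.143,0,0],0.2],
    [[1,-24.6,13],[-0.143,0,0],0.2],
    [[1,-26.1,9.3],[-0.143,0,0],0.2],
    [[1,-27.2,5.5],[-0.143,0,0],0.2],
    [[1,-27.7,1.6],[-0.143,0,0],0.2],
    [[1,-27.7,-2.4],[-0.143,0,0],0.2],
    [[1,-27.1,-6.3],[-0.143,0,0],0.2],
    [[1,-25.9,-10.1],[-0.143,0,0],0.2],
    [[0,0,0],[0,0,0],0.2],
  ],
)

```text
clock: 9.15
tcp_pos: [0.486, -0.2807, 0.2323]
tcp_rot: [-0.014, 0.707, 0.014, 0.707]
ft_force: [0.0, -0.3, -0.1]
width: 0.603
```

```bash
python3 - <<'E'
from h import *
p=imaging.camera("wrist"); cv2.imwrite("pics/w9.png",p["image"][:,:,::-1])
P,u,v=wpts(p); m=(np.hypot(P[:,0]-.482,P[:,1]+.279)<.03)&(P[:,2]>.155)&(P[:,2]<.185)
print(m.sum(), P[m].mean(0) if m.any() else 0, np.percentile(P[m],[3,97],axis=0), np.median(u[m]),np.median(v[m]))
m&=P[:,2]>.169; print("top",P[m].mean(0),(P[m].min(0)+P[m].max(0))/2)
s=env.state(); print(s["tcp_pos"],s["joints"],delta((.482,-.279,.235),.041+np.pi/2))
E
```

```text
445 [ 0.4814458  -0.27912923  0.17053204] [[ 0.47616221 -0.28511497  0.15690201]
 [ 0.48897626 -0.27326489  0.17440391]] 320.0 230.0
top [ 0.48261996 -0.27907167  0.17300744] [ 0.48294637 -0.27922772  0.17206053]
[ 0.48651572 -0.27930899  0.23235384] [-6.37075797e-01  1.45001832e-01 -1.10670177e-01  1.31454149e+00
  1.16988515e-03 -6.75946396e-01] [array([-2.7,  0.5, -4.5]), array([-0.002,  0.001, -0.001])]
```

View pics/w9.png

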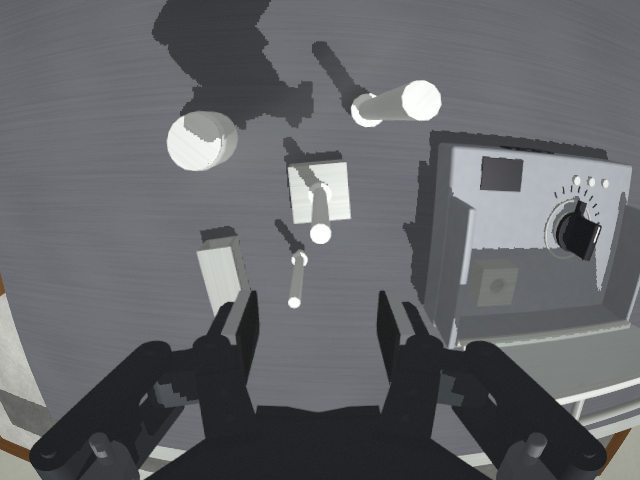

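Call:
play_rows(
  increments=[
    [[44,0,-4],[0,0,0],0.2],
    [[44,0,0],[0,0,0],0.1],
    [[40,0,0],[0,0,0],-0.1],
    [[0,0,0],[0,0,0],-0.3],
  ],
)

```text
clock: 9.6
tcp_pos: [0.4785, -0.274, 0.0984]
tcp_rot: [-0.012, 0.71, 0.018, 0.704]
ft_force: [-0.2, 1.6, 0.1]
width: 0.359
```

```bash
python3 - <<'E'
from h import *
p=imaging.camera("wrist"); cv2.imwrite("pics/w10.png",p["image"][:,:,::-1])
s=env.state(); print(s["tcp_pos"],s["ft_force"],s["width"])
P,u,v=wpts(p); m=(np.hypot(P[:,0]-.482,P[:,1]+.279)<.02)&(P[:,2]>.16)&(P[:,2]<.18)
print("top",m.sum(),P[m].mean(0),(P[m].min(0)+P[m].max(0))/2)
p=imaging.camera("side"); cv2.imwrite("pics/s10.png",cv2.resize(p["image"][150:420,280:560,::-1],None,fx=2,fy=2))
E
```

```text
[ 0.48070412 -0.27582289  0.10177844] [ 0.63391306 -0.16258067  0.33380643] 0.34962536410547407
top 2676 [ 0.47896605 -0.28262132  0.17041354] [ 0.47960842 -0.27689382  0.16997037]
```

View pics/w10.png

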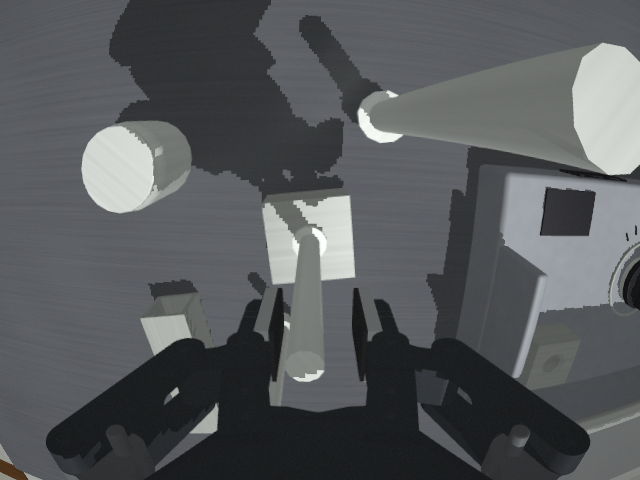

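View pics/s10.png

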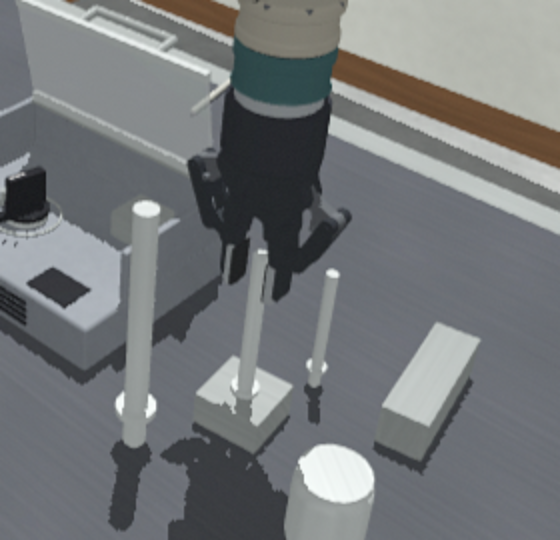

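Call:
play_rows(
  increments=[
    [[0,-4,2],[0,0,0],-0.3],
    [[0,0,0],[0,0,0],-0.7],
    [[0,0,0],[0,0,0],-1],
    [[0,0,0],[0,0,0],-1],
    [[0,0,0],[0,0,0],-1],
  ],
)

```text
clock: 10.2
tcp_pos: [0.487, -0.2832, 0.1072]
tcp_rot: [-0.015, 0.705, 0.014, 0.709]
ft_force: [-0.6, 1.3, 5.5]
width: 0.143
```

```bash
python3 - <<'E'
from h import *
p=imaging.camera("wrist"); cv2.imwrite("pics/w11.png",p["image"][:,:,::-1])
s=env.state(); print(s["tcp_pos"],s["ft_force"],s["width"])
P,u,v=wpts(p)
# big/deck features: socket
cv2.imwrite("pics/w11b.png",cv2.resize(p["image"][140:420,430:640,::-1],None,fx=2.8,fy=2.8,interpolation=cv2.INTER_CUBIC)[:600])
for n in("scene","side"):
    q=imaging.camera(n)
    Q,_,_=pts(q); m=(abs(Q[:,0]-.6)<.06)&(abs(Q[:,1])<.12)&(Q[:,2]>.13)&(Q[:,2]<.225)
    A=Q[m]; M=np.c_[A[:,2],A[:,1],np.ones(len(A))]; w=np.ones(len(A),bool)
    for _ in range(5):
        c=np.linalg.lstsq(M[w],A[w,0],rcond=None)[0]; r=A[:,0]-M@c; w=abs(r)<.004
    print(n,w.sum(),c,"angle",np.pi/2-np.arctan(-c[0]) if 0 else np.arctan2(1,-c[0]),"x at z108,y-.012:",c[0]*.108+c[1]*-.012+c[2], "yaw",-np.arctan(c[1]))
E
```

```text
[ 0.48697734 -0.28323704  0.10723246] [0.10394164 2.4819543  6.36426681] 0.14537354980790104
scene 3283 [-0.21007176 -0.03829087  0.63524379] angle 1.3637354057629916 x at z108,y-.012: 0.613015530556722 yaw 0.038272168633100415
side 3269 [-0.20962211 -0.03729625  0.62894346] angle 1.3641660847772075 x at z108,y-.012: 0.6067518240850662 yaw 0.03727897471711803
```

View pics/w11.png

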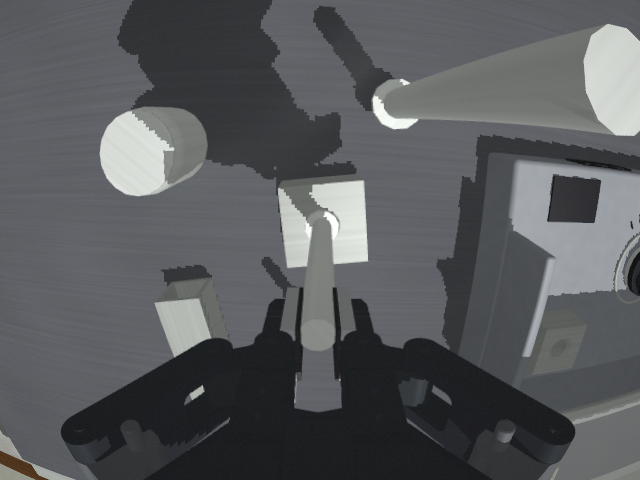

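Call:
play_rows(
  increments=[
    [[-10,0,0],[0,0,0],-1],
    [[-20,0,0],[0,0,0],-1],
    [[-40,0,0],[0,0,0],-1],
    [[-40,0,0],[0,0,0],-1],
    [[0,0,0],[0,0,0],-1],
  ],
)

```text
clock: 10.85
tcp_pos: [0.4885, -0.2857, 0.2222]
tcp_rot: [-0.018, 0.703, 0.012, 0.711]
ft_force: [0.3, -0.6, 0.4]
width: 0.141
```

```bash
python3 - <<'E'
from h import *
s=env.state(); print(s["tcp_pos"],s["tcp_rot"],s["ft_force"],s["width"])
p=imaging.camera("wrist"); cv2.imwrite("pics/w12.png",p["image"][:,:,::-1]); np.savez("w12.npz",**{k:p[k] for k in("image","depth","K","R","t")})
C=-p["R"].T@p["t"]; Rt=Rr.from_quat(s["tcp_rot"]).as_matrix(); print("cam in tool",Rt.T@(C-s["tcp_pos"]))
q=imaging.camera("side"); cv2.imwrite("pics/s12.png",cv2.resize(q["image"][100:400,230:530,::-1],None,fx=2,fy=2)); np.savez("s12.npz",**{k:q[k] for k in("image","depth","K","R","t")})
q2=imaging.camera("scene"); np.savez("sc12.npz",**{k:q2[k] for k in("image","depth","K","R","t")})
for n,q in (("side",q),("scene",q2)):
    for r in spotter.silhouettes("prop",q)[:4]:
        P,u,v=pts(q,r["region"]); print(n,round(r["p"],2),np.round(r["box"]),np.round(np.median(P,0),3),np.round(P.min(0),3),np.round(P.max(0),3))
E
```

```text
[ 0.48852407 -0.28568082  0.22222234] [-0.01795396  0.70326898  0.01169975  0.71060082] [ 0.33342242 -0.63587578  0.39469908] 0.14082075102569938
cam in tool [-1.79238738e-01  1.55751127e-04 -7.72480025e-02]
side 0.95 [351. 312.  23. 121.] [ 0.387 -0.241  0.132] [ 0.376 -0.252 -0.003] [ 0.418 -0.22   0.237]
side 0.88 [415. 262.  22.  93.] [ 0.477 -0.287  0.201] [ 0.469 -0.295 -0.005] [ 0.824 -0.048  0.285]
side 0.64 [494. 345.  58.  67.] [ 0.587 -0.386  0.038] [ 0.54  -0.413 -0.004] [ 0.725 -0.332  0.043]
side 0.58 [442. 316.  14.  60.] [ 0.557 -0.301  0.065] [ 0.551 -0.307 -0.002] [ 0.572 -0.287  0.125]
scene 0.92 [212. 236.  22.  82.] [ 0.402 -0.236  0.123] [ 0.001 -0.25  -0.001] [ 0.414 -0.172  0.242]
scene 0.85 [197. 234.  14.  67.] [ 0.486 -0.281  0.186] [ 0.07  -0.294 -0.004] [ 0.502 -0.23   0.288]
scene 0.48 [202. 304.  12.  46.] [ 0.566 -0.299  0.06 ] [ 0.516 -0.307  0.   ] [ 0.573 -0.29   0.128]
scene 0.45 [470. 272.  28.  35.] [0.645 0.338 0.053] [ 0.536  0.314 -0.004] [0.667 0.397 0.069]
```

View pics/s12.png

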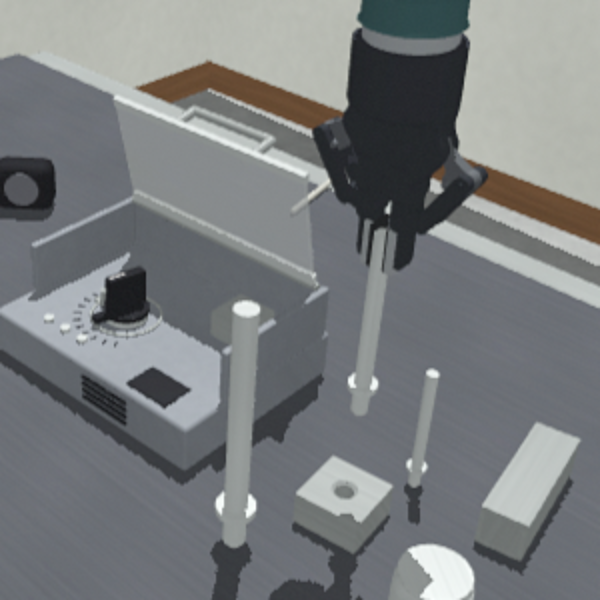

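View pics/w12.png

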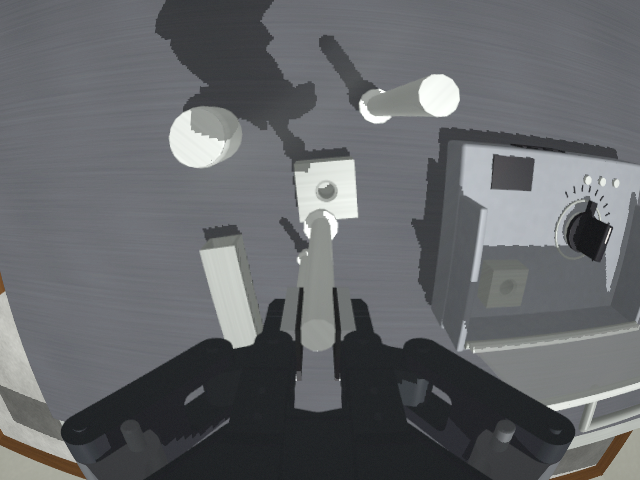

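```bash
cat >> h.py <<'E'
def wray(p,uv,z):
    K=p["K"]; a=(uv[0]-K[0,2])/K[0,0]; b=(uv[1]-K[1,2])/K[1,1]; th=np.hypot(a,b); k=np.sin(th)/th
    d=p["R"].T@np.array([a*k,b*k,np.cos(th)]); C=-p["R"].T@p["t"]; return C+d*(z-C[2])/d[2]
E
python3 - <<'E'
from h import *
p=dict(np.load("w12.npz"))
im=cv2.resize(p["image"][250:330,470:550,::-1],None,fx=7,fy=7,interpolation=cv2.INTER_CUBIC); cv2.imwrite("pics/sock.png",im)
print("socket",wray(p,(507,286),.078),"park",wray(p,(326,190),.032))
for n,o in(("s12",(.0047,.0037)),("sc12",(-.006,.001))):
    q=dict(np.load(n+".npz")); P,_,_=pts(q); m=(np.hypot(P[:,0]-.482,P[:,1]+.284)<.03)&(P[:,2]>.145)&(P[:,2]<.24)
    for z0 in np.arange(.14,.24,.015):
        b=P[m&(P[:,2]>z0)&(P[:,2]<z0+.015)]
        if len(b)>5: print(n,round(z0+.0075,4),np.round(np.median(b,0)[:2]+o,4),len(b))
    f=P[(np.hypot(P[:,0]-.482,P[:,1]+.284)<.03)&(P[:,2]>.06)]; print("lowest",np.sort(f[:,2])[:8], )
E
```

```text
socket [ 0.56280608 -0.0832605   0.078     ] park [ 0.48225337 -0.27885072  0.032     ]
s12 0.1475 [ 0.4812 -0.2838] 106
s12 0.1625 [ 0.4818 -0.2834] 73
s12 0.1775 [ 0.4817 -0.2836] 70
s12 0.1925 [ 0.4816 -0.2835] 69
s12 0.2075 [ 0.4817 -0.2836] 80
s12 0.2225 [ 0.4813 -0.2841] 76
s12 0.2375 [ 0.4819 -0.2841] 54
lowest [0.11949524 0.11969657 0.11977476 0.12090128 0.12116614 0.12146643
 0.12148368 0.122102  ]
sc12 0.1475 [ 0.4823 -0.2827] 51
sc12 0.1625 [ 0.4804 -0.2816] 35
sc12 0.1775 [ 0.4804 -0.2816] 32
sc12 0.1925 [ 0.4801 -0.2825] 38
sc12 0.2075 [ 0.4795 -0.2816] 33
sc12 0.2225 [ 0.4802 -0.2832] 36
sc12 0.2375 [ 0.4809 -0.2822] 22
lowest [0.11415068 0.11704607 0.12049052 0.12140392 0.12144838 0.1215725
 0.12180205 0.12244244]
```

View pics/sock.png

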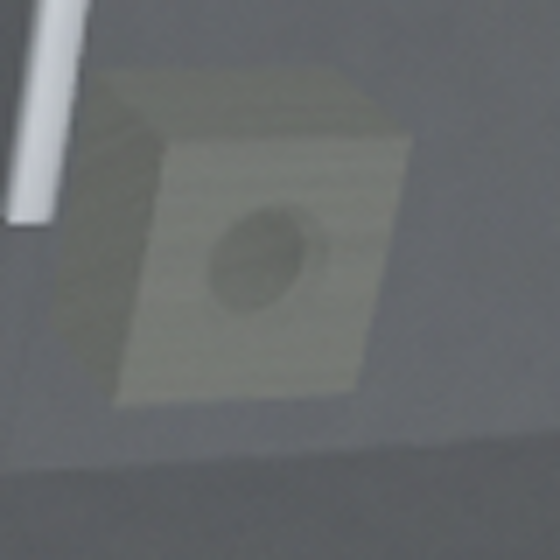

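```bash
python3 - <<'E'
from h import *
p=dict(np.load("w12.npz"))
im=cv2.resize(p["image"][195:355,240:400,::-1],None,fx=3.7,fy=3.7,interpolation=cv2.INTER_CUBIC); cv2.imwrite("pics/pin.png",im)
P,u,v=wpts(p); m=(np.hypot(P[:,0]-.484,P[:,1]+.284)<.03)&(P[:,2]>.11)
for z0 in np.arange(.11,.3,.012):
    b=P[m&(P[:,2]>z0)&(P[:,2]<z0+.012)&(abs(u-320)<20)]
    if len(b)>5: print(round(z0+.006,4),np.round(b.min(0)[:2],4),np.round(b.max(0)[:2],4),np.round(np.median(b,0)[:2],4),len(b))
print("top",wray(p,(317.5,333),.286),"collar",wray(p,(320,224),.150))
C=-p["R"].T@p["t"];print(C)
E
```

```text
0.152 [ 0.4728 -0.2952] [ 0.493  -0.2726] [ 0.4792 -0.2841] 482
0.164 [ 0.4774 -0.2912] [ 0.4828 -0.2778] [ 0.4787 -0.2848] 101
0.176 [ 0.4775 -0.291 ] [ 0.4827 -0.2781] [ 0.4788 -0.2841] 105
0.188 [ 0.4772 -0.2913] [ 0.4828 -0.2783] [ 0.4786 -0.2847] 129
0.2 [ 0.4771 -0.2913] [ 0.483  -0.2774] [ 0.4785 -0.2847] 158
0.212 [ 0.4773 -0.2914] [ 0.4828 -0.2778] [ 0.4787 -0.2847] 178
0.224 [ 0.4771 -0.2913] [ 0.4828 -0.2778] [ 0.4785 -0.2847] 209
0.236 [ 0.4771 -0.2915] [ 0.4826 -0.278 ] [ 0.4785 -0.2846] 259
0.248 [ 0.4769 -0.2915] [ 0.4831 -0.2779] [ 0.4783 -0.285 ] 313
0.26 [ 0.4766 -0.2924] [ 0.4822 -0.2767] [ 0.478 -0.285] 392
0.272 [ 0.4763 -0.2922] [ 0.4821 -0.2769] [ 0.4779 -0.2845] 571
0.284 [ 0.4761 -0.2916] [ 0.4995 -0.2774] [ 0.481  -0.2848] 1504
0.296 [ 0.476  -0.2908] [ 0.4991 -0.2766] [ 0.4875 -0.2783] 325
top [ 0.48463956 -0.28505527  0.286     ] collar [ 0.48345619 -0.28456473  0.15      ]
[ 0.40945034 -0.28722152  0.40065657]
```

View pics/pin.png

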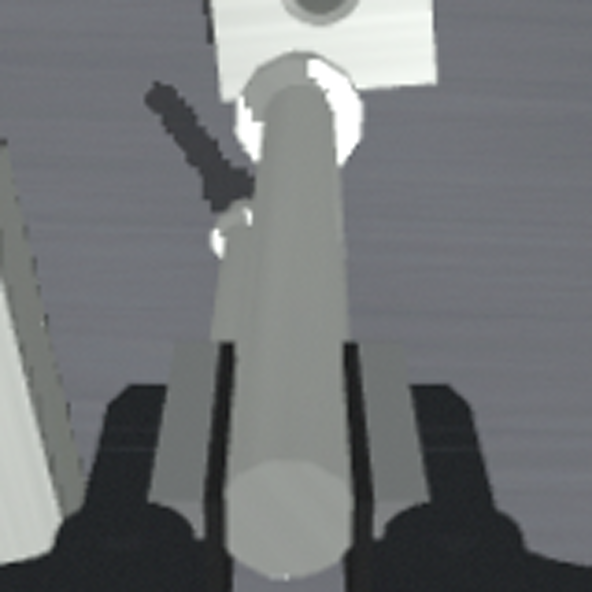

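Call:
play_rows(
  increments=[
    [[-20,10,3],[0,0,0],-1],
    [[0,35,11],[0,0,0],-1],
    [[0,40,14],[0,0,0],-1],
    [[0,40,14],[0,0,0],-1],
    [[0,38,13],[0,0,0],-1],
    [[0,24,7],[0,0,0],-1],
    [[0,12,3],[0,0,0],-1],
    [[0,0,0],[0,0,0],-1],
    [[0,0,0],[0,0,0],-1],
    [[0,0,0],[0,0,0],-1],
  ],
)

```text
clock: 12.1
tcp_pos: [0.5409, -0.0822, 0.2338]
tcp_rot: [-0.014, 0.707, 0.014, 0.707]
ft_force: [0.2, -0.2, -0.4]
width: 0.143
```

```bash
cat > meas.py <<'E'
from h import *
import sys
tag=sys.argv[1]
s=env.state(); print(s["clock"],s["tcp_pos"],s["tcp_rot"],s["ft_force"],s["ft_torque"],s["width"])
p=imaging.camera("wrist"); cv2.imwrite(f"pics/w{tag}.png",p["image"][:,:,::-1]); np.savez(f"w{tag}.npz",**{k:p[k] for k in("image","depth","K","R","t")})
P,u,v=wpts(p); t=s["tcp_pos"]; m=(np.hypot(P[:,0]-t[0]+.005,P[:,1]-t[1])<.03)&(abs(u-320)<22)&(v>100)&(v<330)
for z0 in np.arange(t[2]-.1,t[2]+.04,.02):
    b=P[m&(P[:,2]>z0)&(P[:,2]<z0+.02)]
    if len(b)>5: print(round(z0+.01,4),"cx",np.round(b[:,0].min()+.007,4),"cy",np.round((b[:,1].min()+b[:,1].max())/2,4),len(b))
q=imaging.camera("side"); cv2.imwrite(f"pics/s{tag}.png",cv2.resize(q["image"][100:400,230:530,::-1],None,fx=2,fy=2)); np.savez(f"s{tag}.npz",**{k:q[k] for k in("image","depth","K","R","t")})
Q,_,_=pts(q); m=(abs(Q[:,0]-.59)<.05)&(Q[:,1]>-.03)&(Q[:,1]<.09)&(Q[:,2]>.13)&(Q[:,2]<.225); A=Q[m]; M=np.c_[A[:,2],A[:,1],np.ones(len(A))]; w=np.ones(len(A),bool)
for _ in range(6):
    c=np.linalg.lstsq(M[w],A[w,0],rcond=None)[0]; w=abs(A[:,0]-M@c)<.004
print("guard",np.arctan2(1,-c[0]),w.sum(),"foot/coll z:",np.sort(Q[(np.hypot(Q[:,0]-t[0]+.005,Q[:,1]-t[1])<.02)&(Q[:,2]>.085)][:,2])[:6])
E
python3 meas.py 13
```

```text
12.1 [ 0.54090622 -0.08216782  0.2338295 ] [-0.0144817   0.70723712  0.01422767  0.70668487] [ 0.19403616 -0.17635667 -0.36438403] [-0.02457165  0.02753498  0.10134949] 0.14334590249173068
0.1638 cx 0.5313 cy -0.0803 515
0.1838 cx 0.5361 cy -0.0806 177
0.2038 cx 0.536 cy -0.0808 229
0.2238 cx 0.5363 cy -0.0809 306
0.2438 cx 0.5362 cy -0.0812 399
0.2638 cx 0.5364 cy -0.0816 536
guard 1.3272749825085093 1408 foot/coll z: [0.13443863 0.13486902 0.1350925  0.13534727 0.13593876 0.13635684]
```

View pics/w13.png

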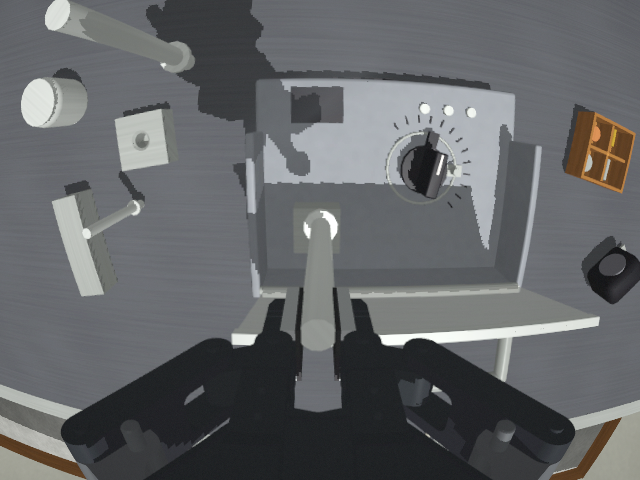

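View pics/s13.png

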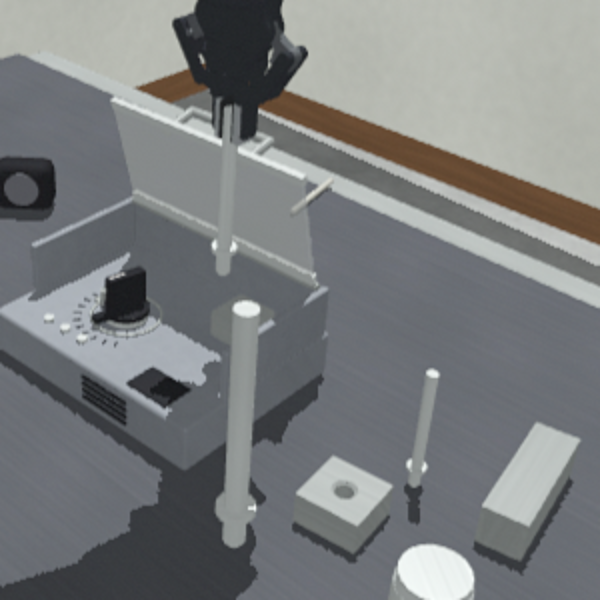

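```bash
python3 - <<'E'
from h import *
p=dict(np.load("w13.npz"))
im=cv2.resize(p["image"][190:270,275:360,::-1],None,fx=7,fy=7,interpolation=cv2.INTER_CUBIC); im=cv2.convertScaleAbs(im,alpha=1.6,beta=-60); cv2.imwrite("pics/blk.png",im)
print("park",wray(p,(142,141),.032))
s=dict(np.load("s13.npz"))
im=cv2.resize(s["image"][230:290,310:400,::-1],None,fx=7,fy=7,interpolation=cv2.INTER_CUBIC); im=cv2.convertScaleAbs(im,alpha=1.6,beta=-60); cv2.imwrite("pics/blks.png",im)
for c in [(18,-97),(18,-53),(62,-53),(62,-97)]:
    w=P2W([c[0],c[1],78],(.522,-.0095,.038)); print(w,((proj(p,w,True)-[275,190])+.5)*7-.5,((proj(s,w)-[310,230])+.5)*7-.5)
E
```

```text
park [ 0.48416062 -0.27666853  0.032     ]
[[ 0.54367212 -0.10574614  0.078     ]] [[120.51760336 124.06021311]] [[300.72627221 243.29342974]]
[[ 0.54200052 -0.0617779   0.078     ]] [[452.78583104 124.99930483]] [[180.97724597 179.28263332]]
[[ 0.58596876 -0.06010631  0.078     ]] [[446.30321229 437.44030356]] [[284.16541292 117.61714057]]
[[ 0.58764035 -0.10407454  0.078     ]] [[125.99334187 436.42276945]] [[403.37104979 178.48782387]]
```

View pics/blk.png

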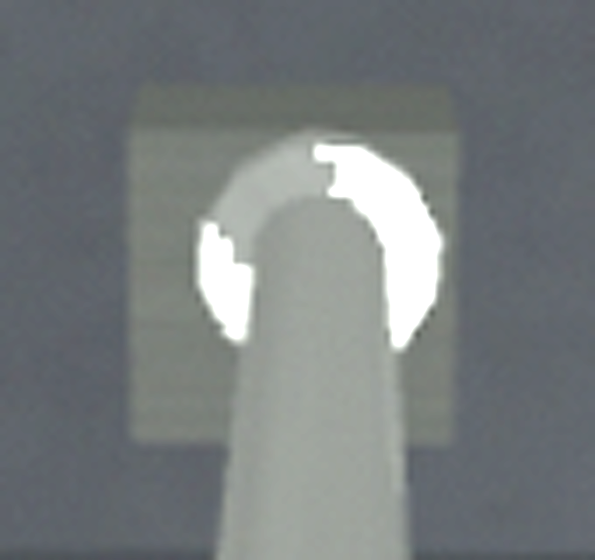

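View pics/blks.png

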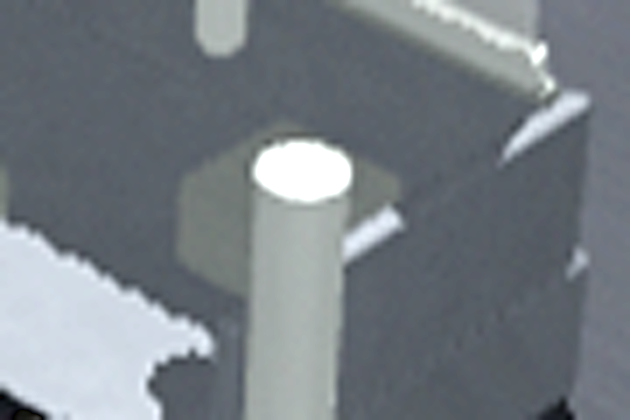

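Call:
play_rows(
  increments=[
    [[18,0,0],[0,0,0],-1],
    [[18,-1,0],[0,0,0],-1],
    [[8,-1,2],[0,0,0],-1],
    [[0,-1,5],[0,0,0],-1],
    [[0,0,6],[0,0,0],-1],
    [[0,0,6],[0,0,0],-1],
    [[0,0,5],[0,0,0],-1],
    [[0,0,3],[0,0,0],-1],
    [[0,0,2],[0,0,0],-1],
    [[0,0,0],[0,0,0],-1],
    [[0,0,0],[0,0,0],-1],
    [[0,0,0],[0,0,0],-1],
  ],
)

```text
clock: 13.4
tcp_pos: [0.5705, -0.0826, 0.1901]
tcp_rot: [-0.015, 0.707, 0.015, 0.707]
ft_force: [-0.4, -0.9, -0.9]
width: 0.141
```

```bash
python3 meas.py 14; python3 - <<'E'
from h import *
p=dict(np.load("w14.npz"))
im=cv2.resize(p["image"][160:290,270:370,::-1],None,fx=4.5,fy=4.5,interpolation=cv2.INTER_CUBIC); im=cv2.convertScaleAbs(im,alpha=1.6,beta=-60)
for c in [(18,-97),(18,-53),(62,-53),(62,-97)]:
    w=P2W([c[0],c[1],78],(.522,-.0095,.038)); print(((proj(p,w,True)-[270,160])+.5)*4.5-.5)
s=dict(np.load("s14.npz"))
i2=cv2.resize(s["image"][130:290,290:400,::-1],None,fx=3.6,fy=3.6,interpolation=cv2.INTER_CUBIC)
cv2.imwrite("pics/b14.png",np.hstack([im[:570],i2[:570]]))
E
```

```text
13.4 [ 0.57053362 -0.08261622  0.19013156] [-0.0148694   0.70678015  0.01502468  0.70711737] [-0.37155885 -0.92774864 -0.86099925] [ 0.01669362  0.07601608 -0.03241179] 0.14106588713363413
0.1201 cx 0.561 cy -0.0807 509
0.1401 cx 0.5658 cy -0.0811 181
0.1601 cx 0.5658 cy -0.0812 231
0.1801 cx 0.566 cy -0.0814 314
0.2001 cx 0.5661 cy -0.0817 397
0.2201 cx 0.5661 cy -0.0818 530
0.2401 cx 0.5656 cy -0.0819 1039
guard 1.3521413476201023 1552 foot/coll z: [0.09191882 0.09218397 0.09307257 0.0937066  0.09433351 0.09443451]
[[ 89.54974264 107.4797844 ]]
[[338.87535603 108.63424713]]
[[333.12075874 346.00251849]]
[[ 93.07824397 344.92055224]]
```

View pics/b14.png

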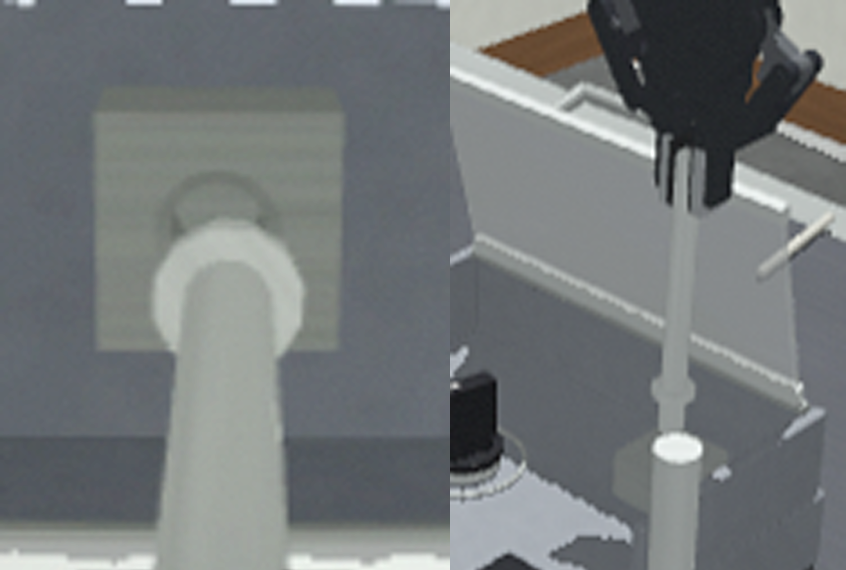

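Call:
play_rows(
  increments=[
    [[0,-1.7,0],[0,0,0],-1],
    [[3,0,0],[0,0,0],-1],
    [[5,0,0],[0,0,0],-1],
    [[5,0,0],[0,0,0],-1],
    [[5,0,0],[0,0,0],-1],
    [[4,0,0],[0,0,0],-1],
    [[0,0,0],[0,0,0],-1],
  ],
)

```text
clock: 14.2
tcp_pos: [0.5698, -0.0842, 0.1671]
tcp_rot: [-0.015, 0.708, 0.015, 0.706]
ft_force: [0.0, 0.6, -0.4]
width: 0.14
```

```bash
python3 meas.py 15; python3 - <<'E'
from h import *
p=dict(np.load("w15.npz"))
im=cv2.resize(p["image"][160:290,270:370,::-1],None,fx=4.5,fy=4.5,interpolation=cv2.INTER_CUBIC); im=cv2.convertScaleAbs(im,alpha=1.6,beta=-60)
s=dict(np.load("s15.npz"))
i2=cv2.resize(s["image"][130:290,290:400,::-1],None,fx=3.6,fy=3.6,interpolation=cv2.INTER_CUBIC)
cv2.imwrite("pics/b15.png",np.hstack([im[:570],i2[:570]]))
E
```

```text
14.2 [ 0.56976739 -0.08422388  0.16712761] [-0.01473476  0.70755413  0.01510833  0.70634395] [ 0.0113511   0.55634936 -0.40949639] [-0.01674097 -0.04117097  0.02297974] 0.1398679705748168
0.0771 cx 0.5496 cy -0.0821 1499
0.0971 cx 0.5601 cy -0.0822 515
0.1171 cx 0.5649 cy -0.0827 174
0.1371 cx 0.5649 cy -0.0829 236
0.1571 cx 0.5652 cy -0.083 301
0.1771 cx 0.5654 cy -0.0833 400
0.1971 cx 0.5652 cy -0.0839 532
0.2171 cx 0.5649 cy -0.0834 1046
guard 1.348044691678798 1555 foot/coll z: [0.09062108 0.09195733 0.09275882 0.09397709 0.09403452 0.09407063]
```

View pics/b15.png

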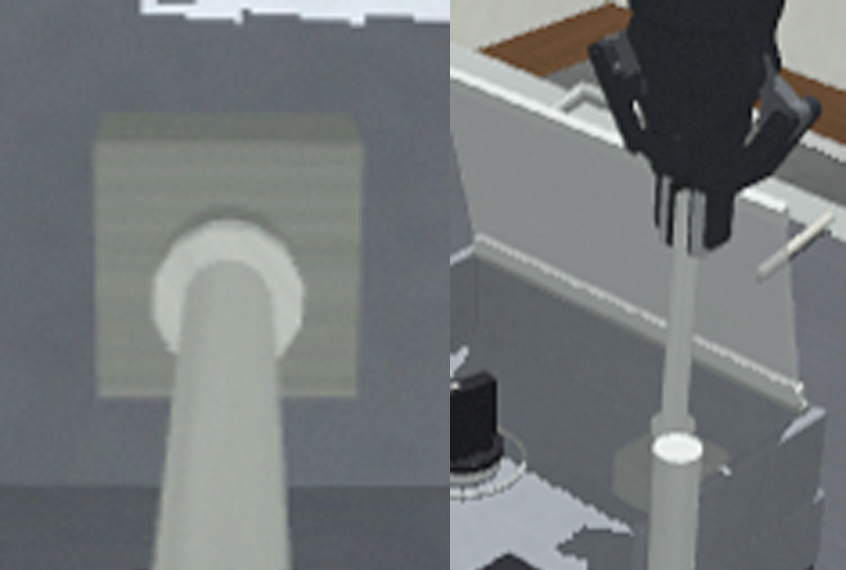

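Call:
play_rows(
  increments=[
    [[3,0,0],[0,0,0],-1],
    [[3,0,0],[0,0,0],-1],
    [[3,0,0],[0,0,0],-1],
    [[3,0,0],[0,0,0],-1],
    [[0,0,0],[0,0,0],-1],
  ],
)

```text
clock: 14.8
tcp_pos: [0.5728, -0.0846, 0.1617]
tcp_rot: [-0.015, 0.705, 0.015, 0.709]
ft_force: [-5.5, 2.1, 19.8]
width: 0.142
```

Call:
play_rows(
  increments=[
    [[2,0,0],[0,0,0],-1],
    [[0,0,0],[0,0,0],-1],
  ],
)

```text
clock: 15.0
tcp_pos: [0.5734, -0.0847, 0.1616]
tcp_rot: [-0.016, 0.704, 0.015, 0.71]
ft_force: [-8.4, 3.6, 26.9]
width: 0.142
```

```bash
python3 meas.py 16; python3 - <<'E'
from h import *
p=dict(np.load("w16.npz"))
im=cv2.resize(p["image"][160:290,270:370,::-1],None,fx=4.5,fy=4.5,interpolation=cv2.INTER_CUBIC); im=cv2.convertScaleAbs(im,alpha=1.6,beta=-60)
s=dict(np.load("s16.npz"))
i2=cv2.resize(s["image"][130:290,290:400,::-1],None,fx=3.6,fy=3.6,interpolation=cv2.INTER_CUBIC)
cv2.imwrite("pics/b16.png",np.hstack([im[:570],i2[:570]]))
E
```

```text
15.0 [ 0.57344181 -0.08465655  0.16159738] [-0.01564555  0.70390918  0.01456339  0.7099683 ] [-8.39624939  3.62111971 26.92129664] [5.99915786e-01 1.52686463e+00 1.30533125e-03] 0.14225626909733044
0.0716 cx 0.5497 cy -0.083 1592
0.0916 cx 0.5626 cy -0.0825 517
0.1116 cx 0.5672 cy -0.0832 184
0.1316 cx 0.5675 cy -0.0831 243
0.1516 cx 0.5679 cy -0.0835 316
0.1716 cx 0.568 cy -0.0836 422
0.1916 cx 0.5682 cy -0.0838 567
0.2116 cx 0.5681 cy -0.0838 1061
guard 1.3648008804917549 1577 foot/coll z: [0.08659419 0.0873632  0.08914471 0.08915571 0.08926033 0.08962037]
```

View pics/b16.png

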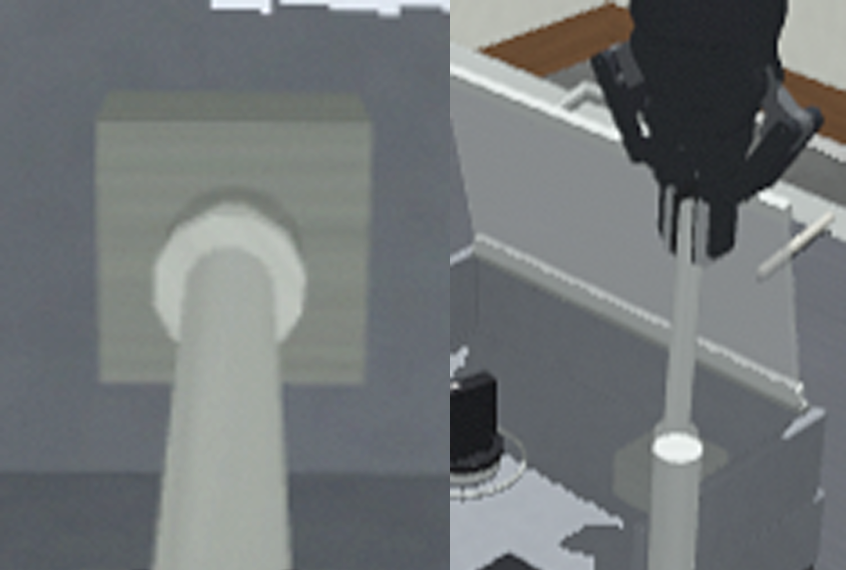

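```bash
python3 - <<'E'
from h import *
q=imaging.camera("scene"); s=dict(np.load("s16.npz"))
i1=cv2.resize(q["image"][150:290,240:380,::-1],(400,400),interpolation=cv2.INTER_CUBIC)
i2=cv2.resize(s["image"][80:220,270:410,::-1],(400,400),interpolation=cv2.INTER_CUBIC)
cv2.imwrite("pics/b17.png",np.hstack([i1,i2]))
Q,_,_=pts(s)
# gripper points near guard top
m=(Q[:,2]>.19)&(Q[:,2]<.32)&(abs(Q[:,1]+.083)<.07)&(abs(Q[:,0]-.57)<.06)
A=Q[m]
for z0 in np.arange(.19,.32,.01):
    b=A[(A[:,2]>z0)&(A[:,2]<z0+.01)]
    print(round(z0,3),len(b),np.round(np.percentile(b[:,0],[0,5,50,95,100]),3))
E
```

```text
0.19 162 [0.559 0.562 0.591 0.595 0.598]
0.2 200 [0.559 0.561 0.587 0.592 0.595]
0.21 220 [0.559 0.561 0.584 0.59  0.595]
0.22 226 [0.558 0.561 0.577 0.588 0.593]
0.23 160 [0.557 0.56  0.573 0.589 0.593]
0.24 198 [0.554 0.558 0.562 0.58  0.585]
0.25 197 [0.556 0.558 0.562 0.582 0.589]
0.26 258 [0.552 0.554 0.562 0.584 0.591]
0.27 251 [0.552 0.554 0.561 0.577 0.59 ]
0.28 307 [0.551 0.554 0.561 0.577 0.586]
0.29 340 [0.548 0.551 0.562 0.578 0.586]
0.3 273 [0.55  0.552 0.561 0.577 0.581]
0.31 138 [0.558 0.559 0.562 0.578 0.583]
```

View pics/b17.png

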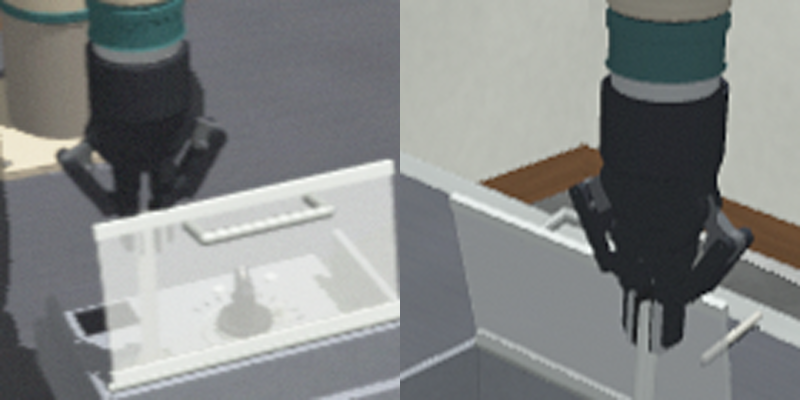

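View pics/w16.png

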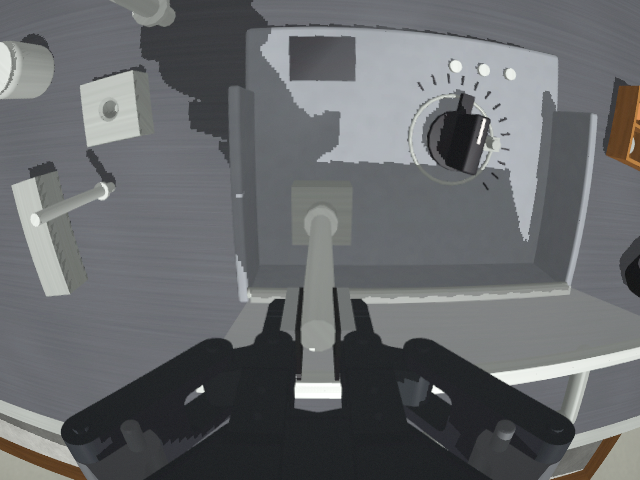

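Call:
play_rows(
  increments=[
    [[-12,0,0],[0,0,0],-1],
    [[-12,0,0],[0,0,0],-1],
    [[-12,0,0],[0,0,0],-1],
    [[0,0,4],[0,0,0],-1],
    [[0,0,4],[0,0,0],-1],
    [[0,0,4],[0,0,0],-1],
    [[0,0,0],[0,0,0],-1],
    [[0,0,0],[0,0,0],-1],
    [[0,0,0],[0,0,0],-1],
  ],
)

```text
clock: 16.05
tcp_pos: [0.5797, -0.0841, 0.1894]
tcp_rot: [-0.015, 0.709, 0.015, 0.705]
ft_force: [-8.6, -1.1, 5.1]
width: 0.144
```

```bash
python3 meas.py 18
```

```text
16.05 [ 0.5797259  -0.08407087  0.18936957] [-0.01494324  0.70918846  0.01463653  0.70470859] [-8.6285343  -1.1497953   5.14614149] [-0.22752191  1.69122217  0.00707415] 0.14409586513442807
0.1194 cx 0.5697 cy -0.0821 515
0.1394 cx 0.5744 cy -0.0825 171
0.1594 cx 0.5747 cy -0.0827 234
0.1794 cx 0.5751 cy -0.0829 308
0.1994 cx 0.5751 cy -0.0831 399
0.2194 cx 0.5754 cy -0.083 544
0.2394 cx 0.575 cy -0.0833 1025
guard 1.4208763450152238 1651 foot/coll z: [0.0876224  0.08777302 0.08787839 0.09102843 0.09112049 0.09136561]
```

View pics/s18.png

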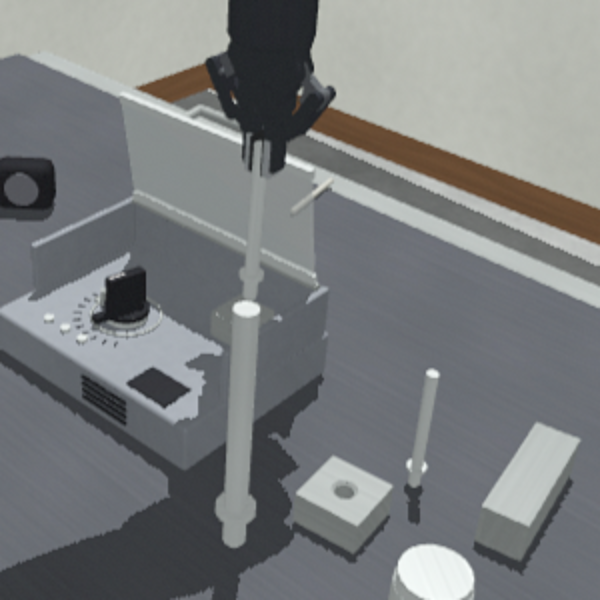

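Call:
play_rows(
  increments=[
    [[0,0,-6.5],[0,0,0],-1],
    [[0,0,-6.3],[0,0,0],-1],
    [[3,0,0],[0,0,0],-1],
    [[6,0,0],[0,0,0],-1],
    [[7,0,0],[0,0,0],-1],
    [[6,0,0],[0,0,0],-1],
    [[4,0,0],[0,0,0],-1],
  ],
)

```text
clock: 16.85
tcp_pos: [0.5692, -0.0843, 0.163]
tcp_rot: [-0.015, 0.707, 0.015, 0.706]
ft_force: [0.0, -0.6, -0.5]
width: 0.145
```

Call:
play_rows(
  increments=[
    [[3,0,0],[0,0,0],-1],
    [[3,0,0],[0,0,0],-1],
  ],
)

```text
clock: 17.05
tcp_pos: [0.5697, -0.0845, 0.1579]
tcp_rot: [-0.015, 0.707, 0.015, 0.707]
ft_force: [-0.1, -1.1, -0.0]
width: 0.144
```

```bash
python3 meas.py 19
```

```text
17.05 [ 0.56970466 -0.0844559   0.15788894] [-0.01492377  0.70696415  0.01494187  0.70693402] [-0.09176799 -1.09826431 -0.04544064] [0.00266113 0.05747873 0.04172613] 0.14372866555420108
0.0679 cx 0.5495 cy -0.0829 629
0.0879 cx 0.5502 cy -0.0822 1472
0.1079 cx 0.5648 cy -0.0828 179
0.1279 cx 0.565 cy -0.083 229
0.1479 cx 0.5651 cy -0.0832 313
0.1679 cx 0.5652 cy -0.0835 395
0.1879 cx 0.5651 cy -0.0839 537
0.2079 cx 0.5649 cy -0.0836 1042
guard 1.4118393793099564 1600 foot/coll z: [0.08500914 0.08514961 0.08517861 0.08543645 0.08572072 0.08714751]
```

Call:
play_rows(
  increments=[
    [[2,0,0],[0,0,0],-1],
    [[1,0,0],[0,0,0],-1],
    [[0,0,0],[0,0,0],-1],
  ],
)

```text
clock: 17.45
tcp_pos: [0.5696, -0.0844, 0.1552]
tcp_rot: [-0.015, 0.707, 0.015, 0.707]
ft_force: [0.7, 0.8, -2.4]
width: 0.138
```

```bash
python3 meas.py 20;python3 - <<'E'
from h import *
p=dict(np.load("w20.npz"))
im=cv2.resize(p["image"][160:290,270:370,::-1],None,fx=4.5,fy=4.5,interpolation=cv2.INTER_CUBIC); im=cv2.convertScaleAbs(im,alpha=1.6,beta=-60)
s=dict(np.load("s20.npz"))
i2=cv2.resize(s["image"][130:290,290:400,::-1],None,fx=3.6,fy=3.6,interpolation=cv2.INTER_CUBIC)
cv2.imwrite("pics/b20.png",np.hstack([im[:570],i2[:570]]))
E
```

```text
17.45 [ 0.56963395 -0.08443043  0.15519445] [-0.0149182   0.70695686  0.01493476  0.70694158] [ 0.67676966  0.80690004 -2.35951213] [ 0.00725733 -0.00545564  0.02273106] 0.1381528199816982
0.0652 cx 0.5495 cy -0.0834 236
0.0852 cx 0.5502 cy -0.0823 1878
0.1052 cx 0.5648 cy -0.0828 179
0.1252 cx 0.5649 cy -0.083 226
0.1452 cx 0.5649 cy -0.0832 311
0.1652 cx 0.5653 cy -0.0835 403
0.1852 cx 0.5652 cy -0.083 538
0.2052 cx 0.5646 cy -0.0837 1037
guard 1.4040844481801447 1598 foot/coll z: [0.08962095 0.08973678 0.09050013 0.09096479 0.09246276 0.09254756]
```

View pics/b20.png

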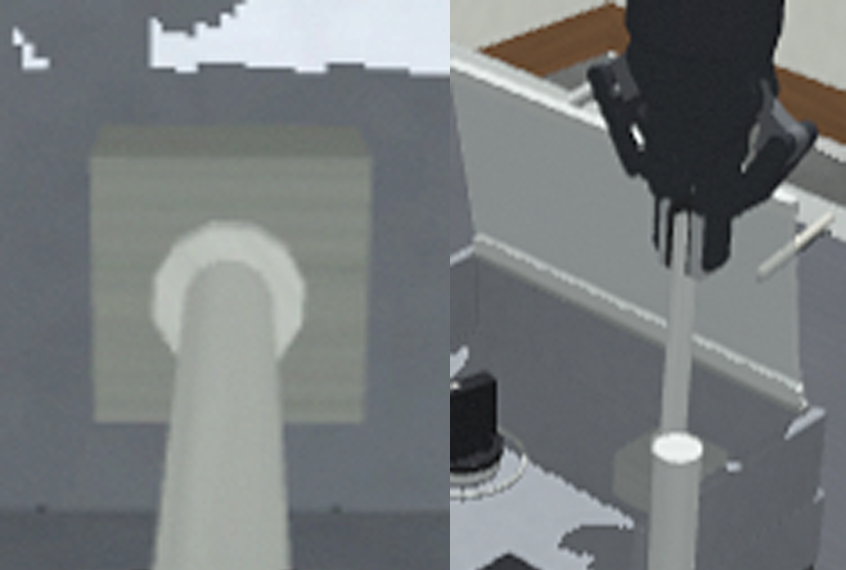

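Call:
play_rows(
  increments=[
    [[1,0,0],[0,0,0],-1],
    [[1,0,0],[0,0,0],-1],
    [[0,0,0],[0,0,0],-1],
  ],
)

```text
clock: 17.85
tcp_pos: [0.5698, -0.0845, 0.1533]
tcp_rot: [-0.015, 0.707, 0.015, 0.707]
ft_force: [-0.5, -0.0, -0.6]
width: 0.141
```

```bash
cat > col.py <<'E'
from h import *
p=imaging.camera("wrist"); P,u,v=wpts(p); s=env.state()
m=(np.hypot(P[:,0]-.5648,P[:,1]+.0828)<.0125)&(np.hypot(P[:,0]-.5648,P[:,1]+.0828)>.0082)&(P[:,0]<.5648)&(P[:,2]<.12)
b=(abs(P[:,0]-.5648)<.02)&(abs(P[:,1]+.0828)<.02)&(np.hypot(P[:,0]-.5648,P[:,1]+.0828)>.0145)&(P[:,2]<.12)&(P[:,2]>.07)
print(s["clock"],s["tcp_pos"],s["ft_force"],"collar",np.median(P[m][:,2]),m.sum(),"block",np.median(P[b][:,2]),b.sum())
E
python3 col.py
```

```text
17.9 [ 0.56974328 -0.08450638  0.15331166] [-0.12693087 -0.07820747 -0.61263491] collar 0.08281368879605205 324 block 0.07816419916303285 1578
```

Call:
play_rows(
  increments=[
    [[0.8,0,0],[0,0,0],-1],
    [[0,0,0],[0,0,0],-1],
  ],
)

```text
clock: 18.1
tcp_pos: [0.5701, -0.0845, 0.1532]
tcp_rot: [-0.015, 0.707, 0.015, 0.707]
ft_force: [-0.6, 1.4, 4.1]
width: 0.145
```

```bash
python3 col.py
```

```text
18.15 [ 0.57011726 -0.08449784  0.153246  ] [-0.93474247  0.18354536  3.74732506] collar 0.08281416265141647 330 block 0.07822268128812082 1573
```

Call:
play_rows(
  increments=[
    [[0,0,0],[0,0,0],-0.4],
    [[0,0,0],[0,0,0],-0.2],
    [[0,0,0],[0,0,0],-0.1],
    [[0,0,-8],[0,0,0],-0.1],
    [[0,0,-15],[0,0,0],-0.1],
    [[0,0,-20],[0,0,0],-0.1],
    [[0,0,-20],[0,0,0],-0.1],
  ],
)

```text
clock: 18.85
tcp_pos: [0.5054, -0.087, 0.1521]
tcp_rot: [-0.015, 0.707, 0.015, 0.707]
ft_force: [-0.5, -0.0, 1.0]
width: 0.448
```

```bash
python3 meas.py 21
```

```text
18.85 [ 0.50538718 -0.08704975  0.15207533] [-0.01490522  0.70722588  0.01499976  0.70667135] [-0.54682761 -0.03290619  0.97652929] [-0.02946421  0.03218001  0.00467241] 0.4476643160790384
0.0621 cx 0.4836 cy -0.0841 13
guard 1.3838200079791323 359 foot/coll z: [0.18870135 0.18922514 0.19074048 0.19105464 0.19284445 0.19475114]
```

View pics/s21.png

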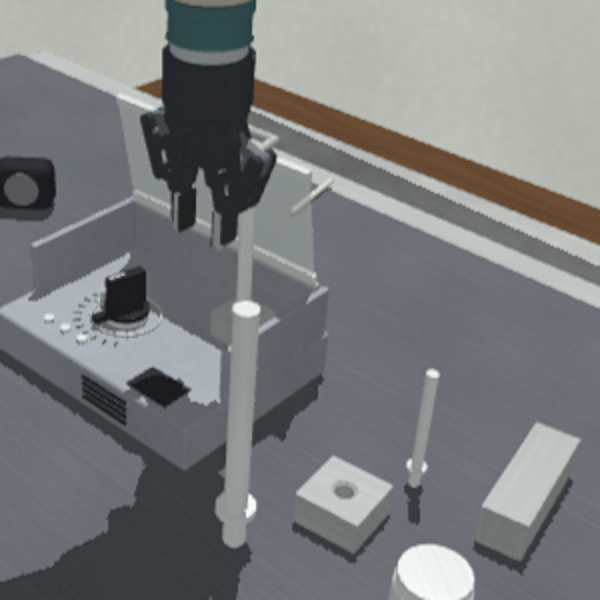

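View pics/w21.png

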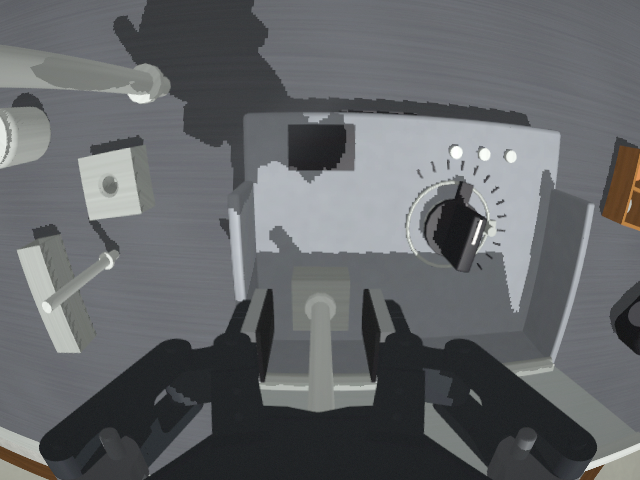

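Call:
play_rows(
  increments=[
    [[-40,0,-5],[0,0,0],0.2],
    [[-40,35,0],[0,0,0],0.2],
    [[0,36,5],[0,0,0],0.2],
    [[0,36,0],[0,0,0],0.2],
    [[0,0,0],[0,0,0],0.2],
    [[0,0,0],[0,0,0],0.2],
    [[0,0,0],[0,0,0],0.2],
  ],
)

```text
clock: 19.65
tcp_pos: [0.5025, 0.0172, 0.2298]
tcp_rot: [-0.015, 0.707, 0.015, 0.707]
ft_force: [-0.9, -0.6, -0.3]
width: 0.602
```

```bash
python3 - <<'E'
from h import *
p=imaging.camera("wrist"); np.savez("w22.npz",**{k:p[k] for k in("image","depth","K","R","t")})
s=env.state();print(s["clock"],s["tcp_pos"],s["tcp_rot"],s["width"])
q=proj(p,P2W([-18,30,101],(.5225,-.009,.038)),True)[0]; print(q)
x,y=np.round(q).astype(int)
cv2.imwrite("pics/d22.png",cv2.resize(p["image"][max(0,y-90):y+90,x-90:x+90,::-1],None,fx=3.3,fy=3.3,interpolation=cv2.INTER_CUBIC))
cv2.imwrite("pics/w22.png",p["image"][:,:,::-1])
E
```

```text
19.7 [0.5024222  0.01692103 0.22977557] [-0.01464945  0.70705506  0.01444684  0.70685912] 0.5971825314215955
[320.89492297 213.55113854]
```

View pics/d22.png

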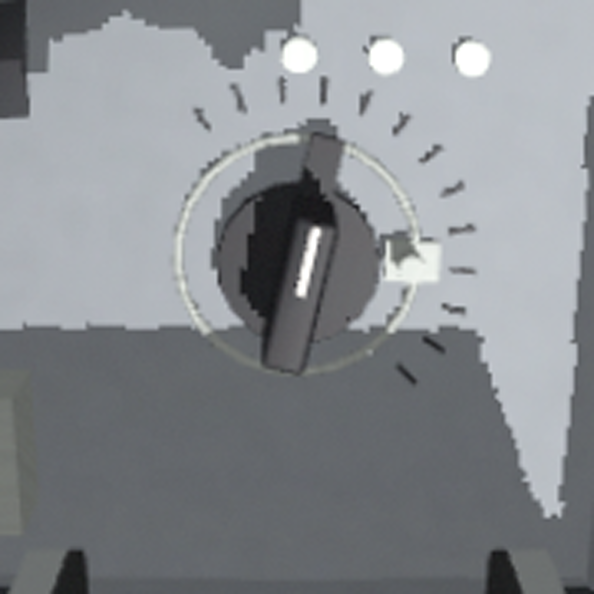

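View pics/w22.png

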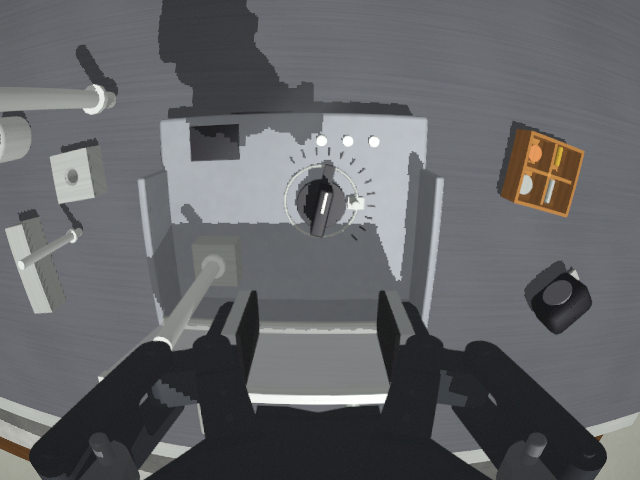

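```bash
python3 - <<'E'
from h import *
p=dict(np.load("w22.npz")); x0,y0=321-90,214-90
f=lambda a,z: wray(p,((a[0]+.5)/3.3-.5+x0,(a[1]+.5)/3.3-.5+y0),z)
def ang(d,yaw=.038): # clockwise from -x of panel
    c,s=np.cos(yaw),np.sin(yaw); dx=c*d[0]+s*d[1]; dy=-s*d[0]+c*d[1]; return np.arctan2(dy,-dx)
a,b=f((318,224),.101),f((285,371),.101); print("bar ends",a,b,"mid",(a+b)/2,"len",np.linalg.norm(a-b),"ang",ang(a-b))
a,b=f((316,230),.101),f((301,297),.101); print("line ang",ang(a-b))
c=f((298,262),.063); print("disc c",c)
for z in(.055,.066,.07): 
    t=f((412,262),z); print("pin",z,t,ang(t-P2W([-18,30,0],(.5225,-.009,.038))[0]),np.linalg.norm((t-P2W([-18,30,0],(.5225,-.009,.038))[0])[:2]))
t=f((324,150),.06); print("tab",ang(t-c))
print(P2W([-18,30,0],(.5225,-.009,.038)))
P,u,v=wpts(p); m=(P[:,2]>.097)&(P[:,2]<.106)&(np.hypot(P[:,0]-.503,P[:,1]-.02)<.03); A=P[m]; print("bar cloud",m.sum(),A.mean(0),cv2.minAreaRect((A[:,:2]*1000).astype(np.float32)))
m=(np.hypot(P[:,0]-.503,P[:,1]-.02)<.045)&(P[:,1]>.045)&(P[:,2]>.056)&(P[:,2]<.08); A=P[m]; print("stop cloud",m.sum(),A.mean(0),A.max(0),A.min(0))
E
```

```text
bar ends [0.4840004  0.02459111 0.101     ] [0.5237091 0.0178286 0.101    ] mid [0.50385475 0.02120985 0.101     ] len 0.04028042366554485 ang 0.20668465391945937
line ang 0.2062204240724685
disc c [0.50266994 0.02064526 0.063     ]
pin 0.055 [0.50291462 0.05457127 0.055     ] 1.595416280279456 0.03427983093228717
pin 0.066 [0.50050298 0.05331605 0.066     ] 1.5220924719106352 0.03314605317623325
pin 0.07 [0.49962602 0.05285961 0.07      ] 1.4942306714095026 0.032779987095673785
tab 0.22089957080907888
[[0.50337327 0.02029451 0.        ]]
bar cloud 671 [0.50262698 0.02057367 0.1010556 ] ((503.3530578613281, 20.51553726196289), (12.600590705871582, 42.274620056152344), 78.8142318725586)
stop cloud 73 [0.50196907 0.05298926 0.06448658] [0.50634882 0.05694486 0.0673654 ] [0.498305   0.04890548 0.05605672]
```

Call:
play_rows(
  increments=[
    [[20,3.5,1],[0.11,0,0],0.1],
    [[40,0,0],[0.108,0,0],0],
    [[40,0,0],[0,0,0],0],
    [[30,0,0],[0,0,0],0],
    [[0,0,0],[0,0,0],0],
    [[0,0,0],[0,0,0],0],
    [[0,0,0],[0,0,0],0],
  ],
)

```text
clock: 20.4
tcp_pos: [0.5051, 0.0206, 0.1021]
tcp_rot: [0.062, 0.703, -0.062, 0.706]
ft_force: [0.0, -0.4, -0.7]
width: 0.497
```

```bash
python3 - <<'E'
from h import *
p=imaging.camera("wrist"); np.savez("w23.npz",**{k:p[k] for k in("image","depth","K","R","t")})
s=env.state();print(s["clock"],s["tcp_pos"],s["tcp_rot"],s["width"],s["ft_force"],s["ft_torque"],s["joints"])
print(delta((.5033,.0204,.036),np.pi/2-.177))
cv2.imwrite("pics/w23.png",p["image"][:,:,::-1])
P,u,v=wpts(p);m=(P[:,2]>.097)&(P[:,2]<.106)&(np.hypot(P[:,0]-.503,P[:,1]-.02)<.03); A=P[m]; print("bar cloud",m.sum(),A.mean(0),cv2.minAreaRect((A[:,:2]*1000).astype(np.float32)))
q=imaging.camera("side"); cv2.imwrite("pics/s23.png",cv2.resize(q["image"][80:320,200:440,::-1],None,fx=2.5,fy=2.5))
E
```

```text
20.45 [0.50536201 0.02073051 0.10232466] [ 0.06227404  0.70284589 -0.06228962  0.70586798] 0.49892488437835547 [-0.331463   -0.60548378  0.13075875] [ 0.01571931 -0.00126706  0.02316854] [-8.68559906e-02  1.33156530e-01 -4.09937394e-01  1.02342854e+00
 -2.77421011e-05  8.95325436e-02]
[array([66.3, -0.7, -2.3]), array([ 0.001,  0.004, -0.   ])]
bar cloud 1635 [0.50179324 0.02101194 0.10102315] ((503.163818359375, 20.891944885253906), (11.547518730163574, 41.88283920288086), 79.2996826171875)
```

View pics/w23.png

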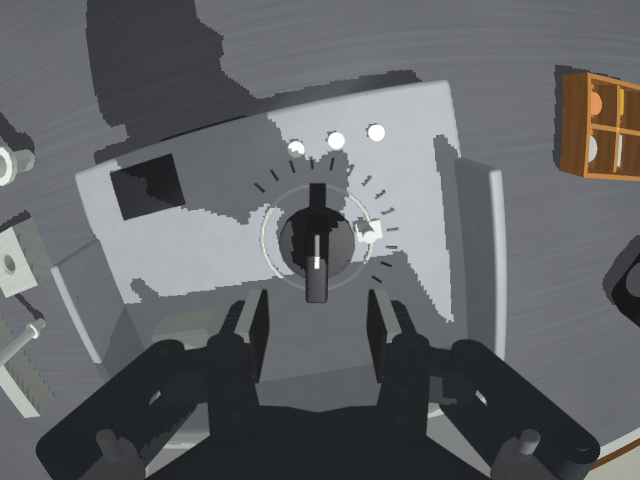

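View pics/s23.png

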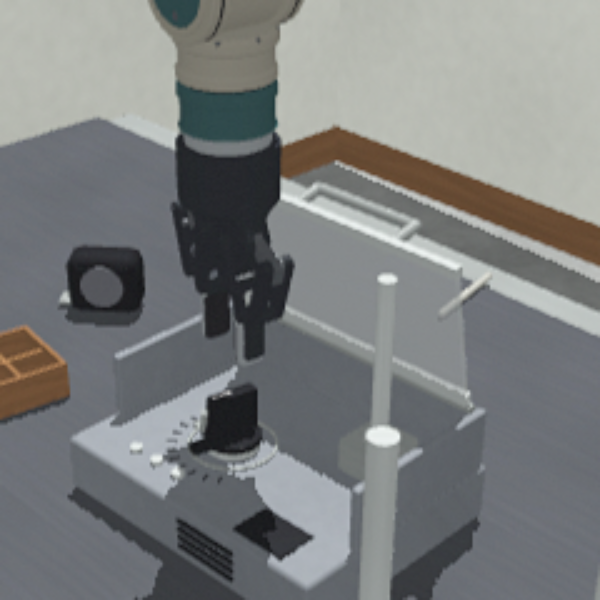

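Call:
play_rows(
  increments=[
    [[25,-0.5,-2],[0,0,0],0],
    [[25,0,0],[0,0,0],-0.1],
    [[15,0,0],[0,0,0],-0.2],
    [[0,0,0],[0,0,0],-0.2],
    [[0,0,0],[0,0,0],-0.2],
  ],
)

```text
clock: 21.0
tcp_pos: [0.5021, 0.0211, 0.0362]
tcp_rot: [0.062, 0.704, -0.062, 0.705]
ft_force: [0.4, 0.2, -0.2]
width: 0.397
```

```bash
python3 - <<'E'
from h import *
p=imaging.camera("wrist")
s=env.state();print(s["clock"],s["tcp_pos"],s["tcp_rot"],s["width"],s["ft_force"],s["ft_torque"])
print(delta((.5033,.0206,.036),np.pi/2-.177))
cv2.imwrite("pics/w24.png",p["image"][:,:,::-1])
q=imaging.camera("side"); cv2.imwrite("pics/s24.png",cv2.resize(q["image"][140:300,230:390,::-1],None,fx=3.5,fy=3.5))
E
```

```text
21.05 [0.50268265 0.02098609 0.03664945] [ 0.06205976  0.70335451 -0.06207277  0.70539917] 0.39992851110122324 [0.28765486 0.63519349 0.38809097] [-0.02149507  0.01068349 -0.02068344]
[array([ 0.7, -0.3,  0.7]), array([ 0.001,  0.003, -0.   ])]
```

View pics/w24.png

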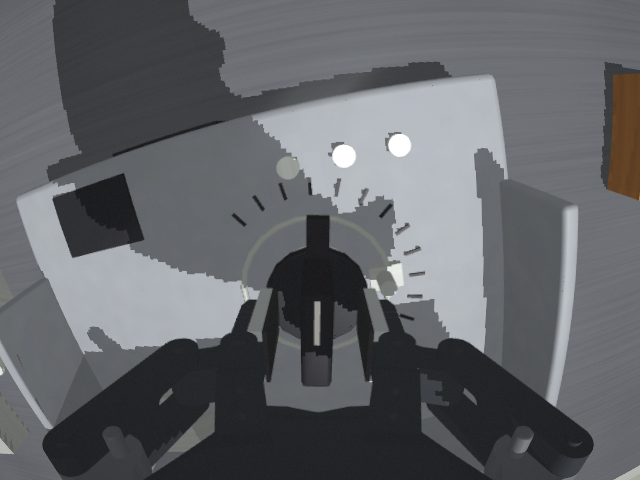

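View pics/s24.png

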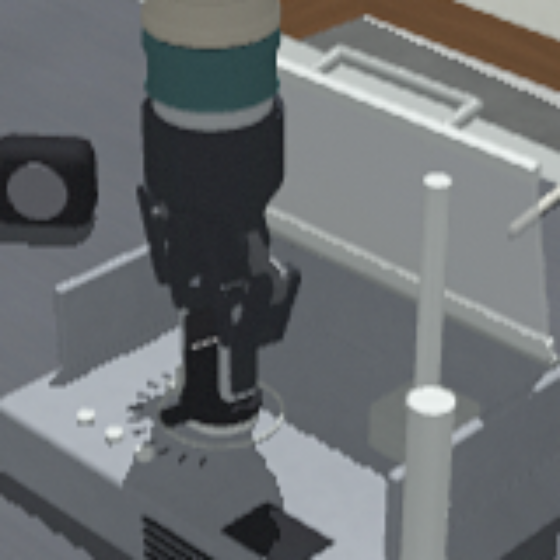

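Call:
play_rows(
  increments=[
    [[0,0,0.5],[0,0,0],-0.8],
    [[0,0,0],[0,0,0],-1],
    [[0,0,0],[0,0,0],-1],
    [[0,0,0],[0,0,0],-1],
    [[0,0,0],[0,0,0],-1],
  ],
)

```text
clock: 21.6
tcp_pos: [0.5028, 0.0205, 0.0364]
tcp_rot: [0.062, 0.704, -0.062, 0.705]
ft_force: [-0.8, -0.7, 5.9]
width: 0.129
```

```bash
cat > st.py <<'E'
from h import *
s=env.state(); R=Rr.from_quat(s["tcp_rot"]).as_matrix()
print(s["clock"],s["tcp_pos"],"w",s["width"],"F",np.round(s["ft_force"],2),"T",np.round(s["ft_torque"],3),"dial~",np.pi/2+.038-np.arctan2(R[1,1],R[0,1]))
E
python3 st.py
```

```text
21.6 [0.50282223 0.02049588 0.03643023] w 0.12916674663180117 F [-0.85 -0.74  5.86] T [-0.305  0.285  0.032] dial~ 0.2138387589710864
```

Call:
play_rows(
  increments=[
    [[0,0,0],[0.06,0,0],-1],
    [[0,0,0],[0.08,0,0],-1],
    [[0,0,0],[0.08,0,0],-1],
    [[0,0,0],[0.08,0,0],-1],
    [[0,0,0],[0.08,0,0],-1],
    [[0,0,0],[0.08,0,0],-1],
    [[0,0,0],[0.08,0,0],-1],
    [[0,0,0],[0.04,0,0],-1],
    [[0,0,0],[0,0,0],-1],
    [[0,0,0],[0,0,0],-1],
  ],
)

```text
clock: 22.6
tcp_pos: [0.503, 0.0208, 0.0364]
tcp_rot: [0.261, 0.656, -0.261, 0.658]
ft_force: [-0.2, -1.0, 5.4]
width: 0.132
```

```bash
python3 st.py
```

```text
22.6 [0.50302876 0.02084145 0.03641908] w 0.1318181985435472 F [-0.2  -0.99  5.41] T [-0.096  0.087 -0.07 ] dial~ 0.7940637127192219
```

```bash
cat > dl.py <<'E'
from h import *
import sys
p=imaging.camera("wrist"); cv2.imwrite(f"pics/dl{sys.argv[1]}.png",cv2.resize(p["image"][150:400,200:480,::-1],None,fx=2.2,fy=2.2,interpolation=cv2.INTER_CUBIC))
q=imaging.camera("scene"); cv2.imwrite(f"pics/ds{sys.argv[1]}.png",cv2.resize(q["image"][170:310,250:430,::-1],None,fx=4,fy=4))
import runpy; runpy.run_path("st.py")
E
python3 dl.py 1
```

```text
22.7 [0.50301684 0.02085151 0.03641638] w 0.12683460228517632 F [-1.03  0.04  5.55] T [-0.087  0.133 -0.052] dial~ 0.7940571297094398
```

View pics/dl1.png

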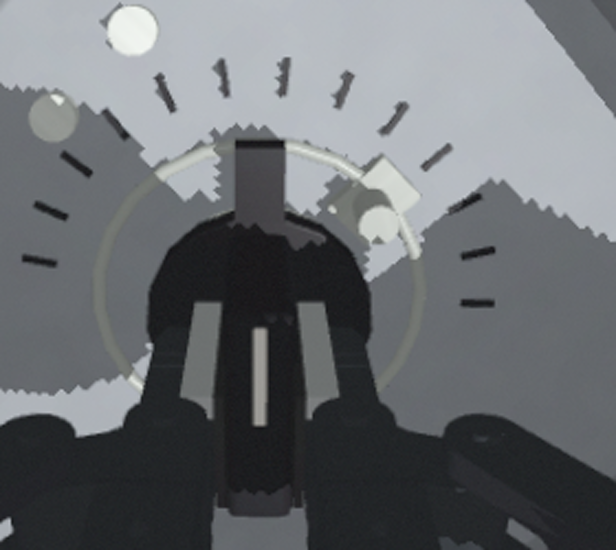

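Call:
play_rows(
  increments=[
    [[0,0,0],[0.06,0,0],-1],
    [[0,0,0],[0.08,0,0],-1],
    [[0,0,0],[0.08,0,0],-1],
    [[0,0,0],[0.06,0,0],-1],
    [[0,0,0],[0.03,0,0],-1],
    [[0,0,0],[0,0,0],-1],
    [[0,0,0],[0,0,0],-1],
  ],
)

```text
clock: 23.4
tcp_pos: [0.5032, 0.021, 0.0364]
tcp_rot: [0.36, 0.608, -0.359, 0.61]
ft_force: [-0.6, -0.1, 4.3]
width: 0.127
```

```bash
python3 dl.py 2
```

```text
23.5 [0.50317652 0.02100082 0.03640822] w 0.1299749417785199 F [0.09 0.48 5.15] T [-0.049  0.021 -0.078] dial~ 1.1039810648835464
```

View pics/dl2.png

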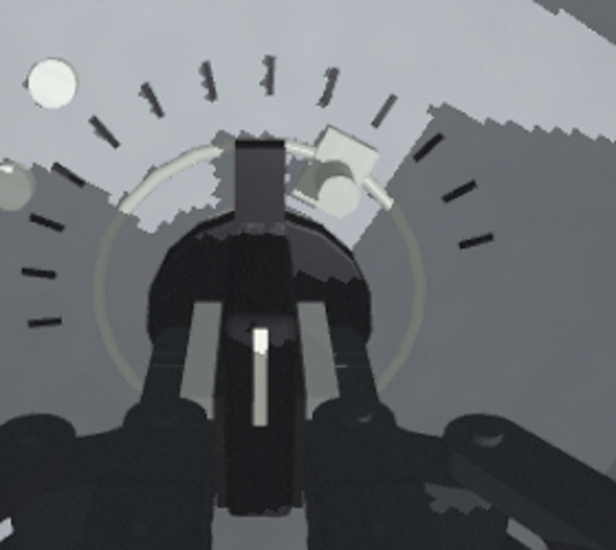

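Call:
play_rows(
  increments=[
    [[0,0,0],[0.04,0,0],-1],
    [[0,0,0],[0.05,0,0],-1],
    [[0,0,0],[0.03,0,0],-1],
    [[0,0,0],[0,0,0],-1],
    [[0,0,0],[0,0,0],-1],
  ],
)

```text
clock: 24.0
tcp_pos: [0.5033, 0.021, 0.0364]
tcp_rot: [0.396, 0.585, -0.394, 0.587]
ft_force: [0.3, 0.2, 5.0]
width: 0.13
```

```bash
python3 dl.py 3
```

```text
24.1 [0.5032712  0.02103185 0.03641234] w 0.1279691751199818 F [-0.01  0.12  5.44] T [-0.039 -0.001 -0.109] dial~ 1.2238355226365574
```

View pics/dl3.png

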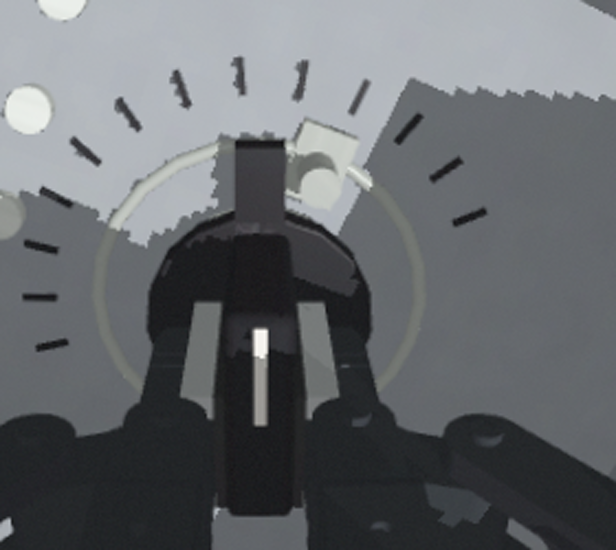

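Call:
play_rows(
  increments=[
    [[0,0,0],[0.03,0,0],-1],
    [[0,0,0],[0.03,0,0],-1],
    [[0,0,0],[0,0,0],-1],
    [[0,0,0],[0,0,0],-1],
  ],
)

```text
clock: 24.5
tcp_pos: [0.5033, 0.021, 0.0364]
tcp_rot: [0.413, 0.573, -0.412, 0.575]
ft_force: [-0.0, 0.3, 5.5]
width: 0.126
```

```bash
cat > tq.py <<'E'
from h import *
T=[]
for i in range(5):
    imaging.camera("side"); T.append(env.state()["ft_torque"][2])
print("Tz mean",np.mean(T),np.std(T))
import runpy; runpy.run_path("st.py")
E
python3 tq.py; python3 dl.py 4
```

```text
Tz mean -0.07191451392315722 0.018233990504211775
24.75 [0.50335178 0.02104682 0.03644758] w 0.12928454171797774 F [ 0.45 -0.51  4.55] T [-0.002 -0.    -0.095] dial~ 1.283841240207882
24.85 [0.50335657 0.02103946 0.03645029] w 0.12889880414511443 F [-1.    0.67  5.43] T [-0.031  0.028 -0.055] dial~ 1.283871319504195
```

Call:
play_rows(
  increments=[
    [[0,0,0],[0.03,0,0],-1],
    [[0,0,0],[0,0,0],-1],
    [[0,0,0],[0,0,0],-1],
  ],
)

```text
clock: 25.15
tcp_pos: [0.5033, 0.021, 0.0364]
tcp_rot: [0.422, 0.567, -0.42, 0.569]
ft_force: [1.1, 0.0, 5.6]
width: 0.13
```

```bash
python3 tq.py; python3 dl.py 5
```

```text
Tz mean -0.08188718506819302 0.03220485911994168
25.4 [0.50335858 0.02101627 0.03642729] w 0.12705721830703862 F [0.05 0.52 5.39] T [-0.019  0.046 -0.018] dial~ 1.3138427450279253
25.5 [0.50331173 0.02102625 0.03641071] w 0.1223341335127084 F [-0.02  0.57  4.75] T [-0.026 -0.003 -0.078] dial~ 1.313818866556344
```

View pics/dl5.png

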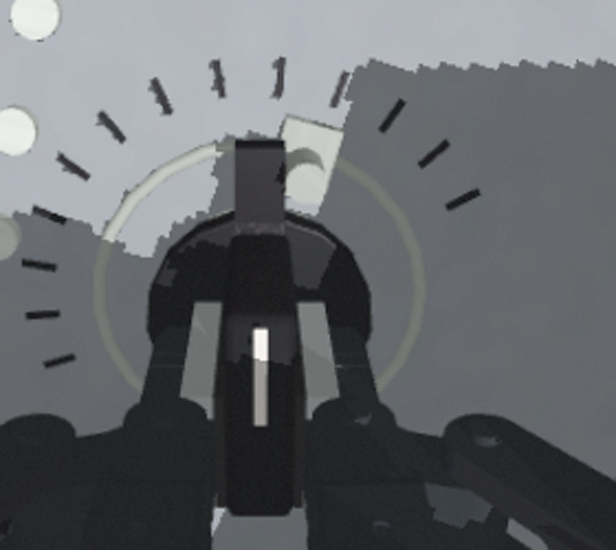

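Call:
play_rows(
  increments=[
    [[0,0,0],[0.03,0,0],-1],
    [[0,0,0],[0,0,0],-1],
    [[0,0,0],[0,0,0],-1],
  ],
)

```text
clock: 25.8
tcp_pos: [0.5034, 0.021, 0.0364]
tcp_rot: [0.43, 0.561, -0.429, 0.563]
ft_force: [0.1, 0.1, 5.8]
width: 0.127
```

```bash
python3 tq.py
```

```text
Tz mean 0.020280285642928053 0.02510380596956578
26.05 [0.50335453 0.02106558 0.03644373] w 0.12988129915190627 F [-0.01  0.07  5.05] T [-0.028 -0.019  0.045] dial~ 1.3435947725719894
```

Call:
play_rows(
  increments=[
    [[0,0,0],[0.03,0,0],-1],
    [[0,0,0],[0,0,0],-1],
    [[0,0,0],[0,0,0],-1],
  ],
)

```text
clock: 26.35
tcp_pos: [0.5034, 0.0211, 0.0364]
tcp_rot: [0.439, 0.554, -0.437, 0.556]
ft_force: [0.4, 0.3, 5.6]
width: 0.126
```

```bash
python3 tq.py; python3 dl.py 6
```

```text
Tz mean 0.07359932990188892 0.03431562872856111
26.6 [0.50340214 0.02104227 0.03644017] w 0.12782484765107452 F [-0.17  1.04  5.25] T [-0.068 -0.049  0.059] dial~ 1.373241794571156
26.7 [0.50335347 0.02105212 0.03641986] w 0.13051987248925886 F [-0.34  0.2   5.73] T [-0.031  0.012  0.087] dial~ 1.3732725463118818
```

View pics/dl6.png

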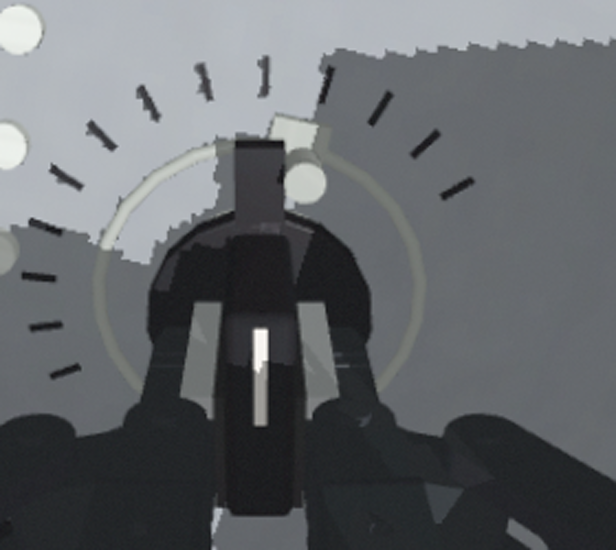

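Call:
play_rows(
  increments=[
    [[0,0,0],[0.006,0,0],-1],
    [[0,0,0],[0,0,0],-1],
    [[0,0,0],[0,0,0],-1],
    [[0,0,0],[-0.011,0,0],-1],
    [[0,0,0],[-0.011,0,0],-1],
    [[0,0,0],[-0.011,0,0],-1],
    [[0,0,0],[0,0,0],-1],
    [[0,0,0],[0,0,0],-1],
  ],
)

```text
clock: 27.5
tcp_pos: [0.5034, 0.0211, 0.0364]
tcp_rot: [0.431, 0.56, -0.429, 0.562]
ft_force: [0.9, 0.8, 5.7]
width: 0.131
```

```bash
python3 tq.py; python3 dl.py 7
```

```text
Tz mean 0.10291703371782915 0.0073913205547318514
27.75 [0.50337818 0.02104279 0.03645307] w 0.12804767006293763 F [-0.29 -0.01  5.07] T [-0.066 -0.041  0.109] dial~ 1.346118202145171
27.85 [0.50336855 0.02105187 0.03644192] w 0.1274405429716261 F [0.85 0.29 6.17] T [ 0.007 -0.028  0.113] dial~ 1.3460793987534447
```

Call:
play_rows(
  increments=[
    [[0,0,0],[0,0,0],-0.8],
    [[0,0,0],[0,0,0],-0.6],
    [[0,0,0],[0,0,0],-0.4],
    [[0,0,0],[0,0,0],-0.4],
    [[0,0,0],[0,0,0],-0.4],
  ],
)

```text
clock: 28.35
tcp_pos: [0.5012, 0.0211, 0.0348]
tcp_rot: [0.43, 0.561, -0.431, 0.561]
ft_force: [-0.3, 0.0, -0.3]
width: 0.3
```

```bash
python3 dl.py 8; python3 - <<'E'
import cv2,numpy as np
cv2.imwrite("pics/dl78.png",np.hstack([cv2.imread("pics/dl7.png")[:480,140:520],cv2.imread("pics/dl8.png")[:480,140:520]]))
E
```

```text
28.45 [0.50131823 0.02107201 0.0348399 ] w 0.2980462986306872 F [ 0.07  0.79 -0.63] T [-0.033  0.002 -0.031] dial~ 1.3467462574556
```

View pics/dl78.png

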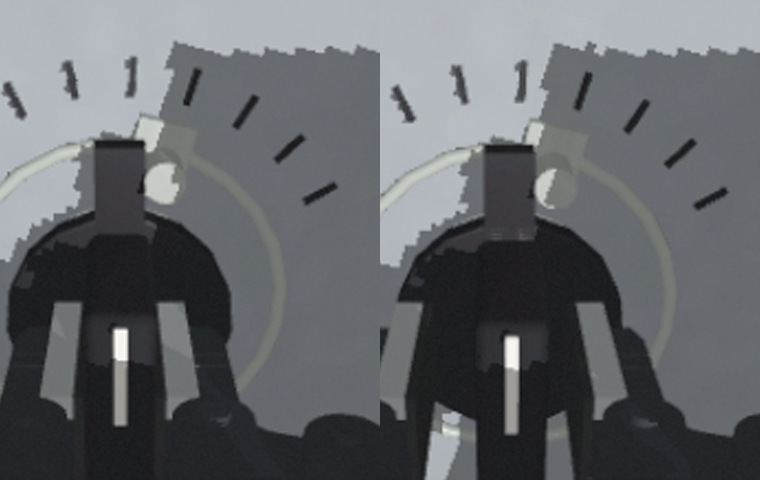

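Call:
play_rows(
  increments=[
    [[-10,0,0],[0,0,0],-0.4],
    [[-25,0,0],[0,0,0],-0.4],
    [[-40,0,0],[0,0,0],-0.4],
    [[-40,0,0],[0,0,0],-0.4],
    [[-40,0,0],[0,0,0],-0.4],
    [[0,0,0],[0,0,0],-0.4],
    [[0,0,0],[0,0,0],-0.4],
  ],
)

```text
clock: 29.15
tcp_pos: [0.5028, 0.0209, 0.1921]
tcp_rot: [0.431, 0.56, -0.43, 0.562]
ft_force: [0.4, 0.5, -0.9]
width: 0.299
```

```bash
cat > fin.py <<'E'
from h import *
import sys
t=sys.argv[1]
p=imaging.camera("wrist"); np.savez(f"w{t}.npz",**{k:p[k] for k in("image","depth","K","R","t")})
q=proj(p,P2W([-18,30,70],(.5225,-.009,.038)),True)[0]; x,y=np.round(q).astype(int); print(q)
a=cv2.resize(p["image"][y-60:y+60,x-60:x+60,::-1],(500,500),interpolation=cv2.INTER_CUBIC); cv2.imwrite(f"pics/f{t}.png",a)
cv2.imwrite(f"pics/w{t}.png",p["image"][:,:,::-1])
P,u,v=wpts(p);m=(P[:,2]>.097)&(P[:,2]<.106)&(np.hypot(P[:,0]-.503,P[:,1]-.02)<.03); A=P[m]; print("bar",m.sum(),cv2.minAreaRect((A[:,:2]*1000).astype(np.float32)))
q=imaging.camera("side"); Q,_,_=pts(q); m=(abs(Q[:,0]-.585)<.05)&(Q[:,1]>-.03)&(Q[:,1]<.09)&(Q[:,2]>.13)&(Q[:,2]<.225); A=Q[m]; M=np.c_[A[:,2],A[:,1],np.ones(len(A))]; w=np.ones(len(A),bool)
for _ in range(6):
    c=np.linalg.lstsq(M[w],A[w,0],rcond=None)[0]; w=abs(A[:,0]-M@c)<.004
print("guard",np.arctan2(1,-c[0]),w.sum())
cv2.imwrite(f"pics/s{t}.png",cv2.resize(q["image"][100:340,200:440,::-1],None,fx=2.5,fy=2.5))
pp=Q[(np.hypot(Q[:,0]-.563,Q[:,1]+.083)<.02)&(Q[:,2]>.09)]
for z0 in (.1,.13,.16,.19,.21):
    b=pp[(pp[:,2]>z0)&(pp[:,2]<z0+.02)]; 
    if len(b)>4: print("pin",z0,np.round(np.median(b,0),4),len(b),b[:,2].max())
import runpy; runpy.run_path("st.py")
E
python3 fin.py 30
```

```text
[317.10434823 215.42307707]
bar 843 ((503.3490295410156, 20.96743392944336), (11.632955551147461, 41.603275299072266), 15.282474517822266)
guard 1.2093506042925273 1237
pin 0.1 [ 0.5587 -0.0868  0.1098] 63 0.11955276837559409
pin 0.13 [ 0.5578 -0.0868  0.1396] 63 0.14948292945973807
pin 0.16 [ 0.5573 -0.0873  0.1709] 76 0.17979055842028496
pin 0.19 [ 0.5618 -0.0878  0.1998] 126 0.20954753315517183
pin 0.21 [ 0.5653 -0.0858  0.2189] 165 0.22980074691683738
29.25 [0.50068748 0.02110081 0.18931396] w 0.30058362820614415 F [ 0.21 -0.32 -1.27] T [0.002 0.009 0.017] dial~ 1.34676782738075
```

View pics/f30.png

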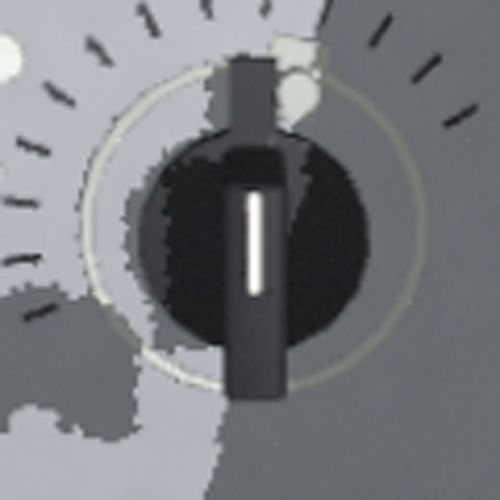

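View pics/s30.png

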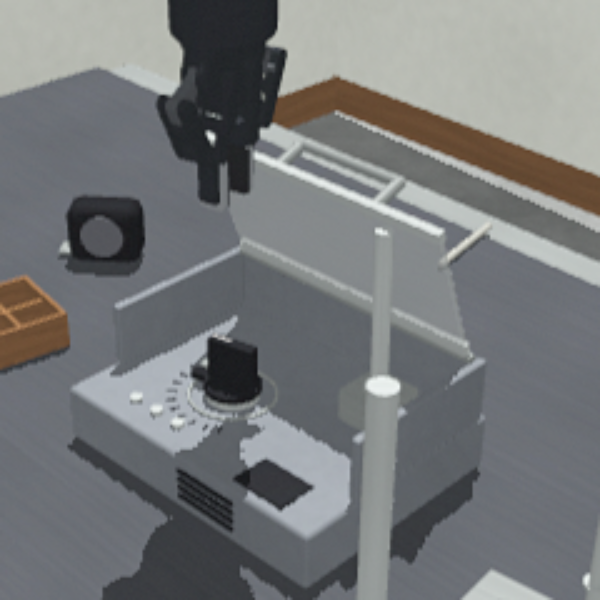

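```bash
python3 - <<'E'
from h import *
def ang(d,yaw=.038):
    c,s=np.cos(yaw),np.sin(yaw); dx=c*d[0]+s*d[1]; dy=-s*d[0]+c*d[1]; return np.arctan2(dy,-dx)
C=P2W([-18,30,0],(.5225,-.009,.038))[0]
for t in("22","23","30"):
    p=dict(np.load(f"w{t}.npz")); P,u,v=wpts(p); d=P-C
    r=np.hypot(d[:,0],d[:,1]); m=(r>.026)&(r<.041)&(P[:,2]>.062)&(P[:,2]<.072)
    m&=(d[:,1]>.015)
    A=P[m]; I=p["image"][v[m],u[m]].mean(1); A=A[I>90]; print(t,m.sum(),len(A),A.mean(0),ang(A.mean(0)-C),np.linalg.norm((A.mean(0)-C)[:2]))
p=dict(np.load("w30.npz")); x,y=317,215
w=wray(p,((298.5)/4.1667-.5+x-60,(92.5)/4.1667-.5+y-60),.066); print(w,ang(w-C),np.linalg.norm((w-C)[:2]))
p=dict(np.load("w23.npz"));cv2.imwrite("pics/z23.png",cv2.resize(p["image"][170:310,250:400,::-1],None,fx=4,fy=4,interpolation=cv2.INTER_CUBIC))
E
```

```text
22 57 57 [0.50255903 0.0532407  0.06588352] 1.584087277223671 0.03295625520840832
23 150 150 [0.50247144 0.05363623 0.06585491] 1.5817549159732167 0.03335391238964384
30 242 92 [0.50190044 0.05345317 0.06536792] 1.5644079123287027 0.03319135998333621
[0.50386486 0.05371748 0.066     ] 1.6235033119547868 0.03342659089497706
```

View pics/z23.png

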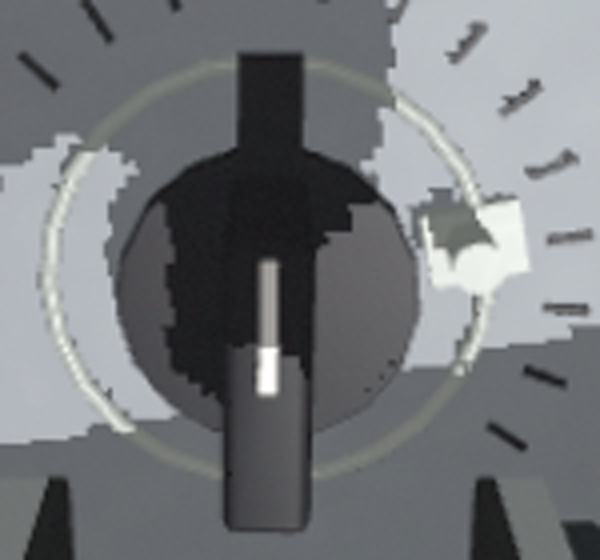

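Call:
play_rows(
  increments=[
    [[-40,0,0],[0,0,0],-0.4],
    [[-40,0,0],[0,0,0],-0.4],
    [[0,0,0],[0,0,0],-0.4],
    [[0,0,0],[0,0,0],-0.4],
    [[0,0,0],[0,0,0],-0.4],
    [[0,0,0],[0,0,0],-0.4],
    [[0,0,0],[0,0,0],-0.4],
    [[0,0,0],[0,0,0],-0.4],
  ],
)

```text
clock: 30.05
tcp_pos: [0.501, 0.0211, 0.2691]
tcp_rot: [0.43, 0.562, -0.431, 0.56]
ft_force: [-0.0, 0.2, -0.0]
width: 0.303
```

```bash
python3 fin.py 31
```

```text
[319.62889955 197.64280974]
bar 504 ((503.9834289550781, 21.00966453552246), (10.716107368469238, 40.89543151855469), 15.046615600585938)
guard 1.1824952572636875 1304
pin 0.1 [ 0.5579 -0.0873  0.1099] 61 0.11961288336778599
pin 0.13 [ 0.5563 -0.0869  0.1406] 68 0.14991125153385543
pin 0.16 [ 0.5558 -0.0865  0.1718] 91 0.17984602124373278
pin 0.19 [ 0.5595 -0.0881  0.2003] 144 0.20993253949303206
pin 0.21 [ 0.5617 -0.0853  0.2188] 171 0.2299702442155115
30.15 [0.5013385  0.021052   0.26961932] w 0.301354283440423 F [-0.36  0.56  0.07] T [ 0.013 -0.031 -0.027] dial~ 1.346835108618804
```

View pics/f31.png

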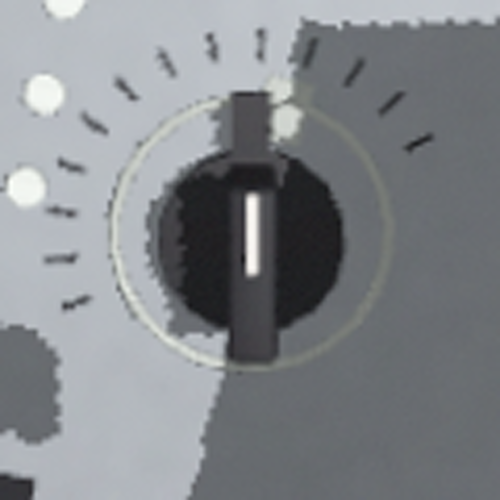

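View pics/w31.png

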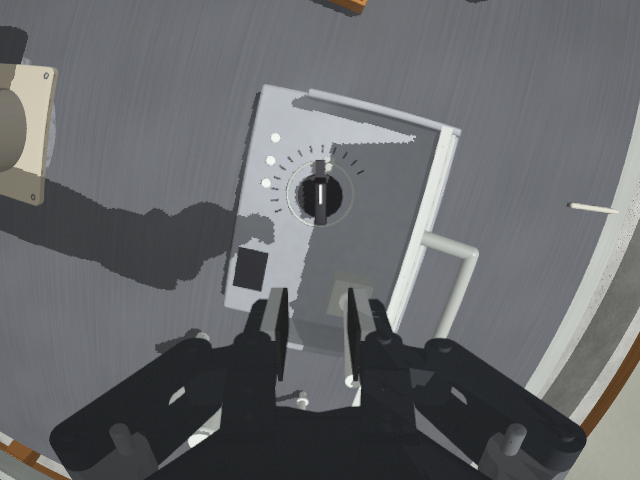

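Call:
play_rows(
  increments=[
    [[0,0,0],[0,0,0],-0.4],
    [[0,0,0],[0,0,0],-0.4],
    [[0,0,0],[0,0,0],-0.4],
    [[0,0,0],[0,0,0],-0.4],
    [[0,0,0],[0,0,0],-0.4],
  ],
)

```text
clock: 30.65
tcp_pos: [0.5016, 0.021, 0.2701]
tcp_rot: [0.43, 0.561, -0.43, 0.561]
ft_force: [0.1, -0.2, 0.8]
width: 0.302
```

```bash
python3 fin.py 32; python3 - <<'E'
from h import *
q=imaging.camera("side"); cv2.imwrite("pics/s32b.png",cv2.resize(q["image"][170:290,300:420,::-1],None,fx=5,fy=5,interpolation=cv2.INTER_CUBIC))
for n in("scene","side"):
    q=imaging.camera(n)
    for r in spotter.silhouettes("prop",q)[:5]: print(n,round(r["p"],2),np.round(r["box"]))
E
```

```text
[318.73446701 197.12876847]
bar 519 ((503.7467041015625, 21.141088485717773), (10.7449312210083, 42.45430374145508), 15.346174240112305)
guard 1.1599226944991126 1282
pin 0.1 [ 0.5575 -0.087   0.1095] 58 0.11945634590338104
pin 0.13 [ 0.5555 -0.0872  0.14  ] 62 0.14964602043173877
pin 0.16 [ 0.5549 -0.0866  0.1722] 97 0.1799804697231679
pin 0.19 [ 0.5567 -0.088   0.2004] 133 0.2098777324177105
pin 0.21 [ 0.559  -0.0855  0.2195] 183 0.22995418278033314
30.75 [0.50159128 0.02101161 0.27007653] w 0.2966002019664165 F [0.   0.77 0.18] T [-0.006  0.002 -0.019] dial~ 1.346819138826222
scene 0.84 [212. 237.  23.  82.]
scene 0.46 [202. 305.  15.  46.]
side 0.87 [442. 316.  15.  60.]
side 0.81 [350. 222.   8.  61.]
side 0.65 [348. 312.  21. 121.]
```

View pics/s32b.png

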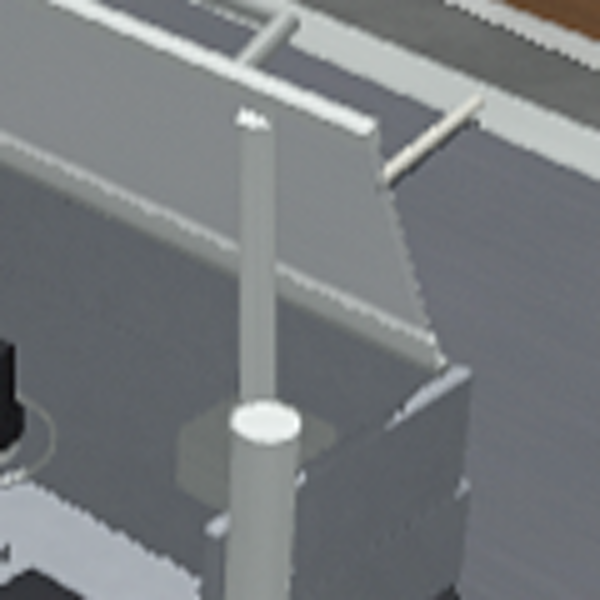

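Call:
play_rows(
  increments=[
    [[0,0,0],[0,0,0],-1],
    [[0,0,0],[0,0,0],-1],
    [[0,0,0],[0,0,0],-1],
    [[0,0,0],[0,0,0],-1],
  ],
)

```text
clock: 31.4
tcp_pos: [0.5016, 0.021, 0.27]
tcp_rot: [0.43, 0.561, -0.43, 0.561]
ft_force: [-0.2, 0.9, 0.4]
width: 0.001
```

```bash
python3 fin.py 33 | grep -v bar
```

```text
[318.78121121 197.15668465]
guard 1.1319823203386385 1229
pin 0.1 [ 0.557  -0.0874  0.1103] 62 0.11986572146836516
pin 0.13 [ 0.5541 -0.0878  0.1401] 67 0.14993156606154015
pin 0.16 [ 0.5544 -0.0866  0.1716] 109 0.17976818205350642
pin 0.19 [ 0.553  -0.0887  0.2002] 142 0.20986176576011586
pin 0.21 [ 0.556  -0.0855  0.2198] 175 0.22972335859631005
31.5 [0.50156017 0.02100706 0.27004063] w 0.0032597099839373205 F [-0.04  0.1   0.08] T [ 0.021  0.042 -0.009] dial~ 1.3468180233064977
```

Call:
play_rows(
  increments=[
    [[0,0,0],[0,0,0],-1],
    [[0,0,0],[0,0,0],-1],
    [[0,0,0],[0,0,0],-1],
    [[0,0,0],[0,0,0],-1],
    [[0,0,0],[0,0,0],-1],
    [[0,0,0],[0,0,0],-1],
    [[0,0,0],[0,0,0],-1],
    [[0,0,0],[0,0,0],-1],
    [[0,0,0],[0,0,0],-1],
    [[0,0,0],[0,0,0],-1],
  ],
)

```text
clock: 32.5
tcp_pos: [0.5016, 0.021, 0.27]
tcp_rot: [0.43, 0.561, -0.43, 0.561]
ft_force: [0.2, 0.3, 0.1]
width: -0.002
```

```bash
python3 fin.py 34 | grep -v bar;  python3 - <<'E'
from h import *
q=imaging.camera("side"); a=cv2.resize(q["image"][170:290,300:420,::-1],(400,400),interpolation=cv2.INTER_CUBIC)
q=imaging.camera("scene"); b=cv2.resize(q["image"][170:300,240:370,::-1],(400,400),interpolation=cv2.INTER_CUBIC)
cv2.imwrite("pics/s34b.png",np.hstack([a,b]))
E
```

```text
[318.77997441 197.15580723]
guard 1.1066499495891842 1198
pin 0.1 [ 0.5555 -0.0867  0.1092] 61 0.11997255942843824
pin 0.13 [ 0.5513 -0.088   0.14  ] 65 0.1497414090898366
pin 0.16 [ 0.5577 -0.0864  0.1703] 122 0.17990425767115284
pin 0.19 [ 0.5592 -0.0898  0.199 ] 110 0.2097341488848235
pin 0.21 [ 0.5522 -0.086   0.221 ] 132 0.2292731847299095
32.6 [0.50156005 0.02103821 0.27003863] w -0.00013547806366184592 F [-0.26  0.39  0.51] T [-0.011  0.014  0.005] dial~ 1.3467763254102827
```

View pics/s34b.png

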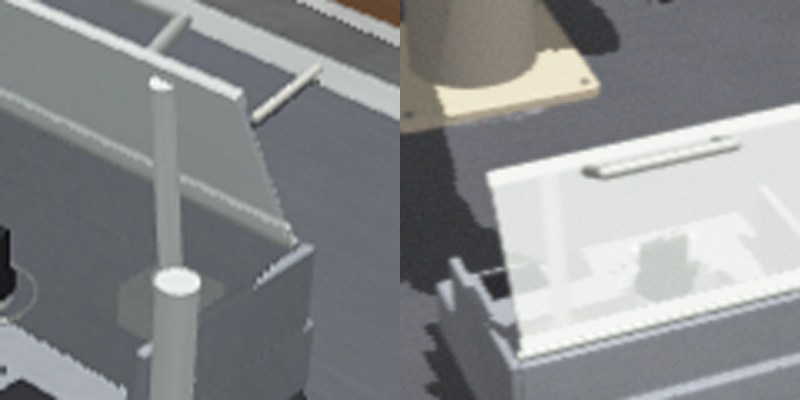

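Call:
play_rows(
  increments=[
    [[0,-11,-18],[0,0,0],-1],
    [[20,-10,-18.8],[0,0,0],-1],
    [[46,0,0],[0,0,0],-1],
    [[46,0,0],[0,0,0],-1],
    [[0,0,0],[0,0,0],-1],
    [[0,0,0],[0,0,0],-1],
  ],
)

```text
clock: 33.3
tcp_pos: [0.4705, 0.0516, 0.1581]
tcp_rot: [0.43, 0.562, -0.431, 0.56]
ft_force: [0.7, -0.0, 0.9]
width: 0.001
```

```bash
python3 fin.py 35 | grep -v bar
```

```text
[347.42533534 273.61947724]
guard 1.0839375138969793 1183
pin 0.1 [ 0.5542 -0.0874  0.1101] 60 0.11965265118353198
pin 0.13 [ 0.5498 -0.0885  0.1387] 62 0.14929960169713305
pin 0.16 [ 0.5704 -0.0866  0.1711] 121 0.1799984972895244
pin 0.19 [ 0.5593 -0.0901  0.1988] 84 0.20996283767451016
pin 0.21 [ 0.5498 -0.0852  0.2208] 92 0.22763094690483407
33.4 [0.47415347 0.05125305 0.16103958] w 0.0018780617019285802 F [ 0.25 -0.1   1.33] T [ 0.037 -0.005  0.021] dial~ 1.3467151005605191
```

View pics/s35.png

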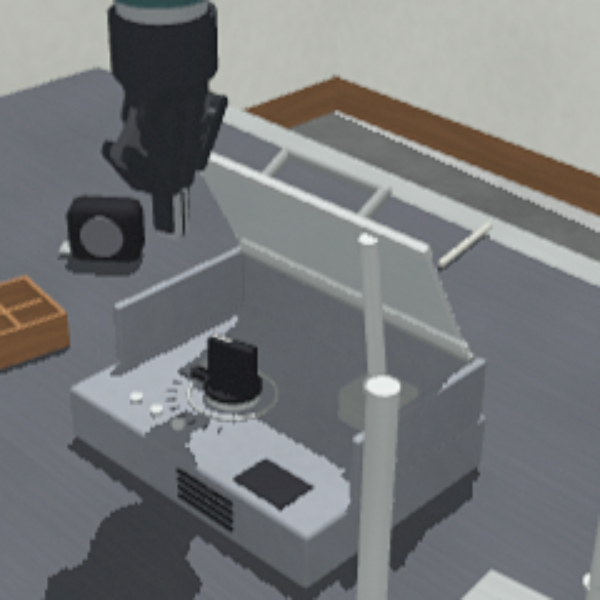

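View pics/w35.png

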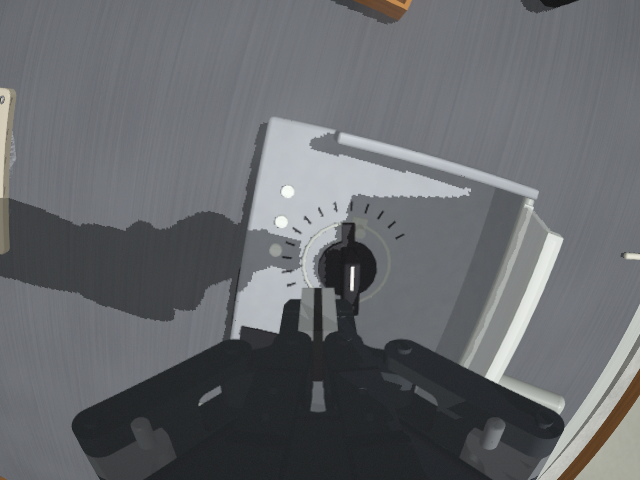

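Call:
play_rows(
  increments=[
    [[0,19.3,5.2],[0,0,0],-1],
    [[0,19.3,5.2],[0,0,0],-1],
    [[0,14.5,3.9],[0,0,0],-1],
    [[0,7.7,2.1],[0,0,0],-1],
    [[0,7.7,2.1],[0,0,0],-1],
    [[0,5.8,1.6],[0,0,0],-1],
    [[0,3.9,1],[0,0,0],-1],
  ],
)

```text
clock: 34.1
tcp_pos: [0.5532, 0.0512, 0.1617]
tcp_rot: [0.431, 0.561, -0.43, 0.561]
ft_force: [-8.1, 0.3, 4.9]
width: 0.006
```

```bash
python3 fin.py 36 | grep -v bar
```

```text
[245.23713182 245.65171823]
guard 1.2909227105830892 1265
pin 0.1 [ 0.5583 -0.0873  0.1105] 67 0.11949496436571175
pin 0.13 [ 0.5582 -0.0873  0.1393] 63 0.1493894070032507
pin 0.16 [ 0.5581 -0.0871  0.1693] 70 0.1795770635795468
pin 0.19 [ 0.5591 -0.0871  0.2019] 92 0.20998794254442305
pin 0.21 [ 0.575  -0.0848  0.218 ] 146 0.22980394357268097
34.2 [0.55499459 0.05104469 0.1615637 ] w 0.0032379390986247685 F [-1.83  0.09  0.87] T [ 0.017  0.211 -0.013] dial~ 1.3468871827467785
```

View pics/s36.png

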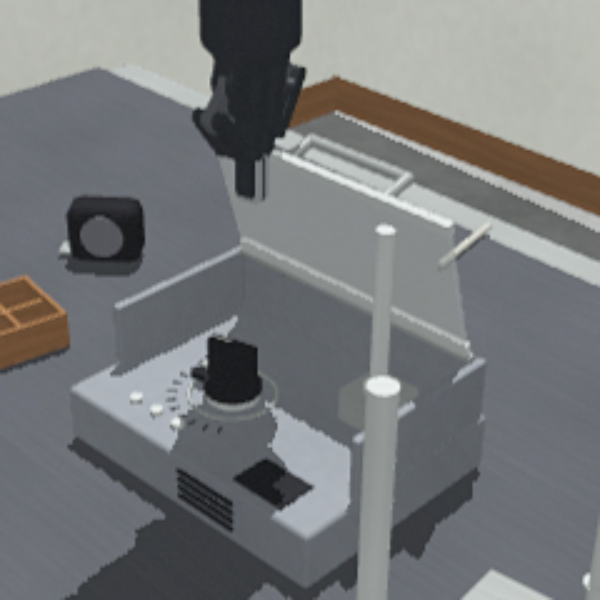

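Call:
play_rows(
  increments=[
    [[0,4.8,1.3],[0,0,0],-1],
    [[0,4.8,1.3],[0,0,0],-1],
    [[0,4.8,1.3],[0,0,0],-1],
    [[0,2.9,0.8],[0,0,0],-1],
    [[0,0,0],[0,0,0],-1],
    [[0,0,0],[0,0,0],-1],
  ],
)

```text
clock: 34.8
tcp_pos: [0.5717, 0.0517, 0.1637]
tcp_rot: [0.431, 0.56, -0.429, 0.562]
ft_force: [-11.7, 2.5, 19.4]
width: 0.008
```

```bash
python3 fin.py 37 | grep -v bar
```

```text
[222.85518726 239.66477285]
guard 1.419882769605601 1417
pin 0.1 [ 0.5586 -0.0869  0.1098] 67 0.11999677105507545
pin 0.13 [ 0.5585 -0.0868  0.1406] 67 0.1497798454434701
pin 0.16 [ 0.5584 -0.0874  0.1689] 71 0.17984203431471454
pin 0.19 [ 0.5584 -0.087   0.1997] 76 0.20989345947921617
pin 0.21 [ 0.5604 -0.0855  0.2163] 50 0.21926975054649103
34.9 [0.57168142 0.05167747 0.16366066] w -0.0032967330930828175 F [-11.61   2.2   19.28] T [ 0.328  1.761 -0.032] dial~ 1.3463395471969855
```

Call:
play_rows(
  increments=[
    [[0,-9.7,-2.6],[0,0,0],-1],
    [[0,-19.3,-5.2],[0,0,0],-1],
    [[-10,-19.3,-5.2],[0,0,0],-1],
    [[-30,-14.5,-3.9],[0,0,0],-1],
    [[-40,0,0],[0,0,0],-1],
    [[0,0,0],[0,0,0],-1],
    [[0,0,0],[0,0,0],-1],
    [[0,0,0],[0,0,0],-1],
  ],
)

```text
clock: 35.7
tcp_pos: [0.506, 0.0509, 0.238]
tcp_rot: [0.431, 0.561, -0.43, 0.561]
ft_force: [-0.4, 0.1, -0.8]
width: -0.001
```

```bash
python3 fin.py 38
```

```text
[306.45347568 231.63552907]
bar 615 ((503.6582336425781, 21.290912628173828), (12.574966430664062, 41.42916488647461), 15.288046836853027)
guard 1.4000441996013768 1620
pin 0.1 [ 0.5587 -0.0865  0.1094] 67 0.11968385510636326
pin 0.13 [ 0.5578 -0.0871  0.1402] 64 0.14998081817928904
pin 0.16 [ 0.5586 -0.0872  0.1702] 71 0.17999639136097323
pin 0.19 [ 0.5589 -0.0872  0.2007] 77 0.20996876801162284
pin 0.21 [ 0.5601 -0.0856  0.217 ] 47 0.2196586339091381
35.8 [0.50514644 0.05098118 0.23689872] w 0.0014729836421971973 F [-0.32  0.47 -0.32] T [-0.018  0.061  0.001] dial~ 1.3468870464365872
```

View pics/f38.png

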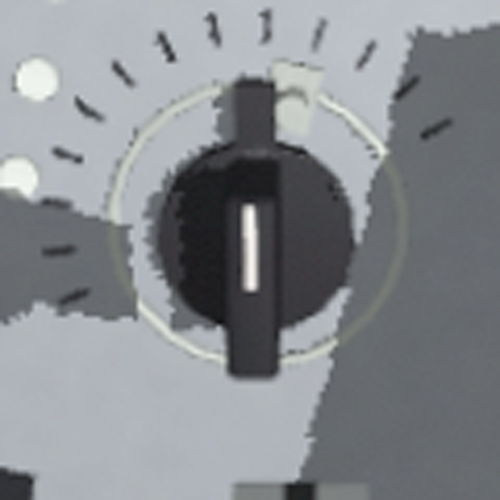

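View pics/s38.png

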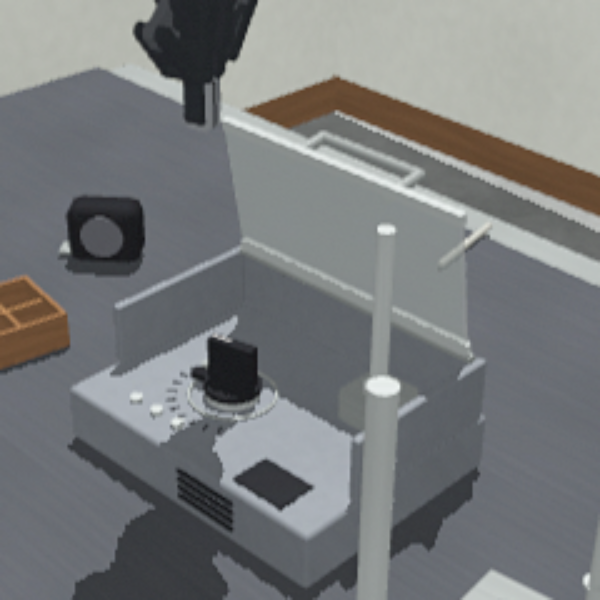

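```bash
python3 -c "
from station import env
print(env.job_done()); s=env.state(); print(s['clock'],s['ft_force'])"
```

```text
the job is handed in; nothing more can be done
None
the job is handed in; nothing more can be done
```

I handed the job in at about 36 s with the prop home, the dial against its stop and the guard up. However, the prop did not hold the guard above 1.12 rad when I left it to settle.

**What I did**
- I lifted the guard by its handle, moved the middle-sized pin from the parking block to the socket, and seated it with about 4 N of contact.
- I turned the dial from about 0.21 rad until its tab touched the stop pin at about 1.31 rad. I pressed roughly 0.06 rad further (an estimated 4 to 5 N), eased back slightly and let go.

**Last checks before hand-in**
- **Prop:** it stood vertical, with its top at the expected height of about 0.219 m. When I seated it, the collar sat on the block to within 0.5 mm.
- **Dial:** it was at about 1.345 rad with the tab touching the stop pin. I estimate 2 N of contact from the spring travel; I did not measure that force directly.
- **Guard:** about 1.40 rad.
- **Gripper:** clear of everything, with no force at the wrist.
- **Bystanders:** I did not re-measure the tape, offcut or tin at the end; nothing I did should have touched them.

**What disagreed**
- **Guard sagged on the prop:** the first time it came to rest on the prop, it did not stay near 1.24 rad. The pin tilted within the play of its hole, and the guard sank to about 1.08 rad and was still moving slowly. I pushed it back to its end stop with closed fingers, the pin righted itself, and I handed in while the guard was still near upright. Left alone, I expect it to sag below 1.12 rad again.
- **Fingertips higher than reported:** the real fingertips sat about 36 mm above the reported TCP, so my first try at the handle missed. I allowed for this afterwards.
- **Contact with the guard's edge:** on the first insertion attempt the wrist force rose to about 28 N, apparently from the gripper landing on the guard's upper edge. I backed off, opened the guard fully and repeated it cleanly.

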